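Zero the doser's portion dial and set it to four clicks

TASK

Get the portion doser ready for a trial portion: take the little cup off the doser's deck and set it down gently, upright, in the middle of the scale's round pan, then slide the hatch fully open. In the well under it, turn the dial clockwise (seen from above) to its stop, then back exactly four clicks, and finally slide the hatch fully shut again. Do not tip or drop the cup, and leave the other things on the bench where they are.

Things in the scene. Friction and masses are not known exactly. Their poses are not given: they have to be found in the camera images.
- cup: plain aluminium cup, open at the top, 52 mm across the rim, slightly narrower at the foot, 60 mm high, wall 3 mm, 55 to 115 g; it stands upright on the doser's deck, between the hatch and the hopper, in the hatch's way. Origin: centre of its underside, z up. (The taller, wider white beaker behind the doser is not it.)
- deck (a point): centre of the doser's flat top deck, 120 mm above the bench; axes are the doser's: x across it (away from the robot when not turned), y along its length, z up. The doser is a white housing 200 mm (x) by 420 mm (y), fixed to the bench, turned up to 0.2 rad. Low rails, 10 mm high and 8 mm wide, run on the deck along y at x = +-79 mm.
- hopper (a point): top of the knob on the squat steel hopper that stands on the doser's left end, at y = +150 mm on its deck; 114 mm across, 84 mm high above the deck; fixed.
- well (a point): centre of the mouth of the dial well, at deck height, 130 mm to the -y side of the deck's centre: a square opening 110 mm by 110 mm, 56 mm deep, sides along the doser's x and y; axes as the doser's. Hidden by the hatch at the start.
- hatch_plate (a point): centre of the hatch's upper face, 7 mm above the deck: a steel plate 146 mm (x) by 130 mm (y), 6 mm thick, lying on the deck between the rails; axes as the doser's.
- hatch_handle (a point): middle of the hatch's handle, 26 mm above the deck: an upright black bar, 60 mm long across the sliding direction (x), 14 mm thick along it (y), its top 41 mm above the deck and its foot 7 mm above it; axes as the doser's. It stands 20 mm to the +y side of the plate's middle.
- hatch (a joint): how far the hatch is slid open along the doser's +y (towards the hopper), m: 0 fully shut over the well, 0.130 fully open; about 2 N of friction, stays where it is left.
- dial_grip (a point): point on the dial's upright axis, 20 mm below the deck, at a good height to grip; axes turn with the dial. The dial is black, on the well's floor: a disc 52 mm across, top 12 mm above the floor, carrying an upright bar 50 mm long (the dial's x) and 14 mm thick (its y), which rises to 50 mm above the floor (6 mm below the deck, 14 mm above this point).
- dial_pointer (a point): top of the pointer end of the dial's bar, 25 mm from the axis to the dial's -x, 6 mm below the deck; a white line and a small wedge nose mark this end.
- dial (a joint): angle of the dial, rad: 0 at its clockwise stop (pointer towards the doser's -x, at the long white mark), growing anticlockwise seen from above, to an end stop at 2.793. It clicks every 20 degrees (0.349 rad): it rests at 0, 0.349, 0.698, 1.047, 1.396 ... and drops into the nearest (unless left almost midway). White marks show the click places. Turning it past a click takes about 0.12 N m.
- pan (a point): centre of the upper face of the scale's round flat steel pan, 132 mm across, 54 mm above the bench. The scale is a grey box 220 mm by 170 mm by 40 mm high, fixed, to the right of the doser.
- weight: brass weight, 32 mm across, 46 mm high, upright, beside the scale; leave it alone. Origin: its underside (of a lying tool, about its middle).
- jar: clear jar with a white lid, 68 mm across, 85 mm high, behind the doser; leave it alone. Origin: its underside (of a lying tool, about its middle).
- beaker: white beaker, 72 mm across, 120 mm high, behind the doser; leave it alone. Origin: its underside (of a lying tool, about its middle).
- brush: hand brush lying to the left of the doser; leave it alone. Origin: its underside (of a lying tool, about its middle).
- spray: white bottle, 60 mm across, 160 mm high, left of the doser; leave it alone. Origin: its underside (of a lying tool, about its middle).
- tape: upright-axis cardboard ring, 90 mm across, 25 mm high, beyond the scale; leave it alone. Origin: its underside (of a lying tool, about its middle).
There are look-alikes about, which are no part of the job. Leave any brown or green look-alike of the cup alone.

How it is judged:
By the outcome, as a careful person would: the job done as asked, in the order asked, and still so for the second after the job is handed in, with the robot touching nothing.
It also fails if it takes over 72 s, if anything falls off the work surface, if the arm or the gripper's body presses on something with over 40 N, if the wrist force passes 120 N, or if a joint passes its speed limit or range.

ROBOT

A 7-joint arm with a two-finger parallel gripper is mounted at the origin on the work surface. World frame = base frame: x ahead of the robot, y to its left, z up, the work surface at z = 0. Lengths are in mm, angles in degrees, forces in N, time in s.
With the tool pointing down it reaches from about 400 to 850 mm from the base axis. Payload 10.4 kg.
Tool frame: the origin (TCP) lies at the very end of the fingers, on their centre line; the grasp point (between the pads) lies 19 mm behind it (r.tcp_to_grasp is the distance from the TCP to the grasp point, in mm); z points along the fingers, y is the direction in which the jaws open and shut (so a half turn about z gives the same grasp; the last joint's range is limited). The gripper opens to 87 mm and grips with 3 to 60 N. Pads are 19 mm wide; open, the fingers measure 117 mm over their backs; the gripper's body (75 mm by 190 mm) begins 51 mm behind the grasp point.
Start: joints at [-74.347, 19.034, -3.707, 83.658, 1.238, 77.344, -5.071], TCP at [182.178, 597.885, 189.276] pointing down, gripper open.
Joint ranges: [-148.97, 148.97], [-28.65, 121.19], [-84.17, 76.75], [9.2, 138.47], [-72.65, 252.65], [3.7, 117.97], [-149.18, 149.18]. Speed limits (degrees/s): [127.2, 127.2, 159.86, 159.86, 180, 180, 180].

INTERFACE

Orientations are given as [roll, pitch, yaw] about the fixed x, y, z axes, in that order (R = Rz(yaw) Ry(pitch) Rx(roll)).
In Python, from plant import r gives the robot as it stands.
- The arm moves only by the tool move_arm, never from a script. Its argument "targets" is a list of rows, each a list of 5 numbers: the finger opening in m, from 0 to 0.087, then the shift along the world's x, y, z in m, then the turn about the world's z in rad. A call has 1 to 20 rows; each row shifts and turns the pose as measured when the row begins; what a row does not reach is not made up. A row lasts 1/12 s, in which the tool goes at most 41.7 mm and 7.16 degrees, less where a joint would pass 70% of its speed; a pose out of reach is approached as far as the arm can. A call with a gripper value outside its range is refused whole. The fingers move at their own pace and stop on an object; "squeeze" is the grip in N (left out, the last holds). Time passes only in rows, so rows that do not move let the fingers close. It gives the time, the measured TCP pose, the force and the opening at its end, in the units of the state.
- r.read_state(): the state, without advancing time (a new reading comes with each control period).
- r.get_image(name): name is "scene" or "side" or "wrist"; returns a dict with "pixels" (420x560x3 uint8, red, green, blue), "fx", "fy", "cx", "cy" (pixels), "distortion" ([k1, k2, p1, p2, k3] as OpenCV has them; the pictures are not rectified), "view" (4x4, takes a point from world to camera coordinates); the wrist camera has in their place "T_tool_cam" (4x4, takes a point from camera to tool coordinates, whose origin is the TCP and whose axes are the flange's). Camera axes: x right, y up, looking along -z (the intrinsics and any distortion apply to the point x, -y, -z); pixel columns grow to the right and rows downward; lengths in mm; the calibration is good to about 2 mm. A picture is of the moment at which its call begins: read the wrist's pose just before it. There is no depth.
- r.finish_job(): hands the job in, once; it reports no verdict.
The state is a dict: "time": time; "qpos": joint angles; "qvel": joint speeds; "joint_efforts": joint torques, N m; "tool_pos": TCP position; "ee_rot": TCP orientation; "wrist_force": force on the tool from outside, world axes, zero at the start; "wrist_torque": the same for the moment, N m; "width": opening from 0.0 (shut) to 1.0 (fully open).
Only numpy, scipy, OpenCV 4.12 (cv2) and the standard library are available. Lean on these libraries where they do the work, as an engineer would, in place of code of your own. Each camera call takes 0.05 s, during which the arm holds its last target.

## Working session

There is one attempt and no reset: what is moved stays moved. The work goes in short steps, Python scripts to look and compute and a tool call to move; the robot and the scene stay as the last step left them, time stands still between calls to the robot, and variables do not carry over. Pictures are saved under pics/ and viewed, and the job is handed in when it is done.

Besides the shell and the picture viewer there is one more tool, called as name(argument=value, ...), one argument or row to a line, values as JSON. move_arm: Moves the arm, as the interface text tells. Its arguments: {"type":"object","properties":{"targets":{"type":"array"},"squeeze":{"type":"number"}},"required":["targets"]}

```bash
ls; mkdir -p pics
python3 - <<'E'
from plant import r
import cv2,json,numpy as np
s=r.read_state()
print(s)
for n in("scene","side","wrist"):
    d=r.get_image(n); cv2.imwrite(f"pics/{n}0.png",cv2.cvtColor(d["pixels"],cv2.COLOR_RGB2BGR))
    print(n,{k:np.round(v,4).tolist() for k,v in d.items() if k!="pixels"})
E
```

```text
pics
{'time': 0.0, 'qpos': array([-74.34815675,  19.07440524,  -3.70743852,  83.7062313 ,
         1.23903497,  77.34457635,  -5.07165556]), 'qvel': array([-0.07820917, -0.02217582, -0.03281279, -0.00509752, -0.04999718,
        0.0208813 , -0.00903733]), 'joint_efforts': array([ 8.88399718e-04, -6.23254395e+01,  2.52722570e-02, -3.89886725e+01,
       -6.13153330e-02,  3.99457233e-02,  1.65635438e-04]), 'tool_pos': array([182.05948827, 597.42683436, 188.42564164]), 'ee_rot': array([-1.79914853e+02,  5.25070946e-03,  1.63054207e+02]), 'wrist_force': array([0.64268066, 0.17935863, 0.35994866]), 'wrist_torque': array([0.00381679, 0.0392124 , 0.03242355]), 'width': 0.9985760723660492}
scene {'fx': 389.901, 'fy': 389.901, 'cx': 280.5402, 'cy': 210.8914, 'distortion': [-0.0199, 0.0, 0.0, 0.0, 0.0], 'view': [[-0.6864, 0.7272, 0.009, 426.1523], [-0.4585, -0.4423, 0.7708, 141.4475], [0.5645, 0.5249, 0.637, -1589.7687], [0.0, 0.0, 0.0, 1.0]]}
side {'fx': 427.282, 'fy': 427.282, 'cx': 282.5021, 'cy': 210.7585, 'distortion': [-0.0605, 0.0, 0.0, 0.0, 0.0], 'view': [[0.9437, -0.3303, -0.0206, -579.5687], [0.2145, 0.5631, 0.7981, -241.182], [-0.252, -0.7575, 0.6022, -1297.4995], [0.0, 0.0, 0.0, 1.0]]}
wrist {'fx': 289.8144, 'fy': 289.8144, 'cx': 279.8566, 'cy': 211.8563, 'distortion': [-0.0343, 0.0, 0.0, 0.0, 0.0], 'T_tool_cam': [[0.0001, 0.9585, 0.285, 78.0223], [1.0, -0.0, -0.0003, -0.6019], [-0.0003, 0.285, -0.9585, -195.838], [0.0, 0.0, 0.0, 1.0]]}
```

View pics/scene0.png

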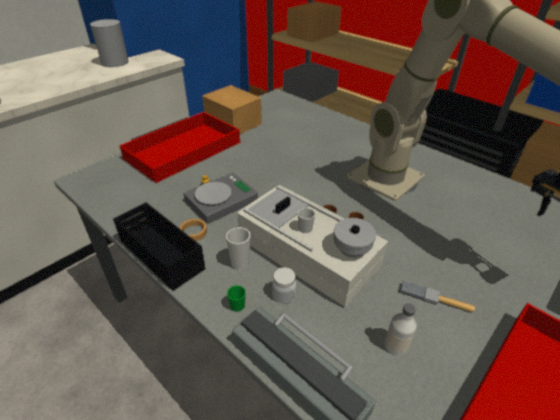

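View pics/side0.png

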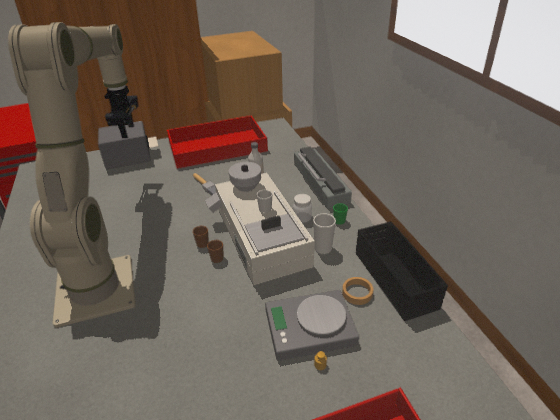

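View pics/wrist0.png

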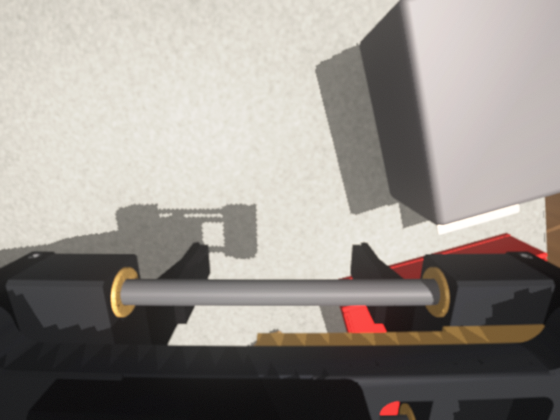

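The cup candidates in the scene view are: the aluminium cup on the deck (scene 306,220; side 265,200), the white beaker behind the doser (238,248), the green cup (237,298), and two brown cups (330,210 and 355,218). The one on the deck between the hatch and the hopper fits the description. I'll enlarge to confirm it and to pick measuring points.

```bash
python3 - <<'E'
import cv2
a=cv2.imread("pics/scene0.png")[170:300,170:400]; cv2.imwrite("pics/sc_crop.png",cv2.resize(a,None,fx=3.4,fy=3.4,interpolation=cv2.INTER_CUBIC))
a=cv2.imread("pics/side0.png")[150:290,195:335]; cv2.imwrite("pics/si_crop.png",cv2.resize(a,None,fx=4.2,fy=4.2,interpolation=cv2.INTER_CUBIC))
a=cv2.imread("pics/side0.png")[280:380,255:395]; cv2.imwrite("pics/si_crop2.png",cv2.resize(a,None,fx=4.2,fy=4.2,interpolation=cv2.INTER_CUBIC))
E
cat > h.py <<'E'
import numpy as np,cv2
from plant import r
from scipy.spatial.transform import Rotation as R
def cal(name,st=None):
    d=r.get_image(name); K=np.array([[d['fx'],0,d['cx']],[0,d['fy'],d['cy']],[0,0,1]]);D=np.array(d['distortion'])
    if name=='wrist':
        T=np.eye(4);T[:3,:3]=R.from_euler('xyz',st['ee_rot'],degrees=True).as_matrix();T[:3,3]=st['tool_pos']
        V=np.linalg.inv(T@np.array(d['T_tool_cam']))
    else: V=np.array(d['view'])
    V=np.diag([1,-1,-1,1.])@V
    return d['pixels'],K,D,V
def shot(name,fn):
    s=r.read_state(); px,K,D,V=cal(name,s)
    cv2.imwrite(fn,cv2.cvtColor(px,cv2.COLOR_RGB2BGR)); np.savez(fn[:-4]+'.npz',K=K,D=D,V=V)
    return s
def load(fn):
    z=np.load(fn); return z['K'],z['D'],z['V']
def proj(c,P):
    K,D,V=c; return cv2.projectPoints(np.atleast_2d(np.float64(P)),cv2.Rodrigues(V[:3,:3])[0],V[:3,3],K,D)[0][:,0]
def ray(c,uv):
    K,D,V=c; n=cv2.undistortPoints(np.float64(uv).reshape(1,1,2),K,D)[0,0]
    o=-V[:3,:3].T@V[:3,3]; d=V[:3,:3].T@np.array([*n,1]); return o,d/np.linalg.norm(d)
def atz(c,uv,z):
    o,d=ray(c,uv); return o+d*(z-o[2])/d[2]
def tri(pairs):
    A=np.zeros((3,3));b=np.zeros(3);rs=[ray(c,u) for c,u in pairs]
    for o,d in rs:
        M=np.eye(3)-np.outer(d,d);A+=M;b+=M@o
    p=np.linalg.solve(A,b); return p,[np.linalg.norm((np.eye(3)-np.outer(d,d))@(p-o)) for o,d in rs]
E
```

```text
(no output)
```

View pics/sc_crop.png

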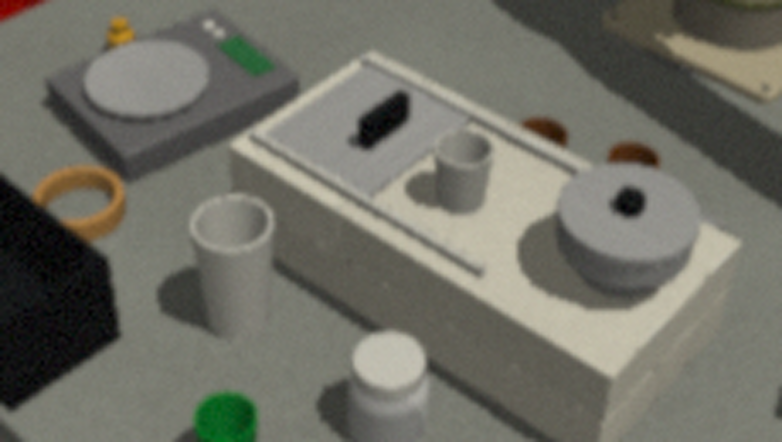

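View pics/si_crop.png

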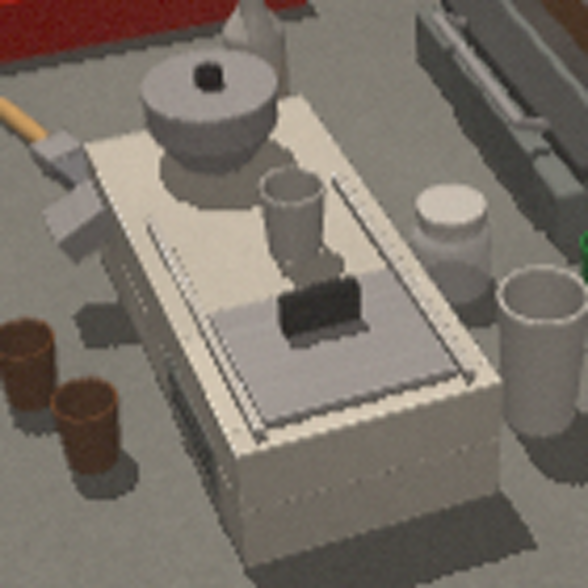

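View pics/si_crop2.png

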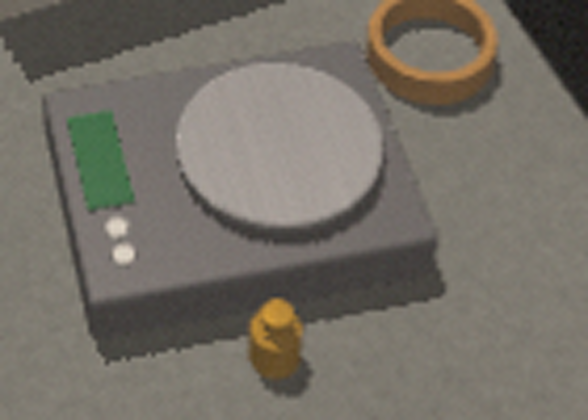

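```bash
cat > m1.py <<'E'
from h import *
import os
if not os.path.exists('pics/scene1.npz'):
    shot('scene','pics/scene1.png');shot('side','pics/side1.png')
cs,ci=load('pics/scene1.npz'),load('pics/side1.npz')
S=lambda x,y:((x+.5)/3.4-.5+170,(y+.5)/3.4-.5+170)
I=lambda x,y:((x+.5)/4.2-.5+195,(y+.5)/4.2-.5+150)
I2=lambda x,y:((x+.5)/4.2-.5+255,(y+.5)/4.2-.5+280)
for n,a,b in [('cuprim',S(463,151),I(291,188)),('A -y-x',S(374,52),I(240,455)),('B -y+x',S(233,147),I(500,380)),('C +y-x',S(741,242),I(85,147)),('D +y+x',S(612,377),I(298,97)),
 ('pan',S(147,77),I2(281,144)),('knob',S(630,190),I(208,67))]:
    p,e=tri([(cs,a),(ci,b)]); print(n,p.round(1),np.round(e,1))
E
python3 m1.py
```

```text
cuprim [573.4  53.5 176.4] [0.1 0.1]
A -y-x [ 466.  -155.4  118.1] [2.8 2.8]
B -y+x [ 662.6 -146.6  117.7] [1.9 1.9]
C +y-x [447.9 259.  118.1] [1.6 1.6]
D +y+x [643.6 267.1 118.2] [0.3 0.3]
pan [ 597.4 -362.4   50.7] [2. 2.]
knob [548.9 201.8 207.2] [1.1 1.1]
```

move_arm(
  targets=[
    [0.087, 0, 0, 0.04, 0],
    [0.087, 0, 0, 0.04, 0],
    [0.087, 0, 0, 0.04, 0],
    [0.087, 0.023, -0.032, 0, -0.0725],
    [0.087, 0.023, -0.032, 0, -0.0725],
    [0.087, 0.023, -0.032, 0, -0.0725],
    [0.087, 0.023, -0.032, 0, -0.0725],
    [0.087, 0.023, -0.032, 0, -0.0725],
    [0.087, 0.023, -0.032, 0, -0.0725],
    [0.087, 0.023, -0.032, 0, -0.0725],
    [0.087, 0.023, -0.032, 0, -0.0725],
    [0.087, 0.023, -0.032, 0, -0.0725],
    [0.087, 0.023, -0.032, 0, -0.0725],
    [0.087, 0.023, -0.032, 0, -0.0725],
    [0.087, 0.023, -0.032, 0, -0.0725],
    [0.087, 0.023, -0.032, 0, -0.0725],
    [0.087, 0.023, -0.032, 0, -0.0725],
    [0.087, 0.023, -0.032, 0, -0.0725],
    [0.087, 0.023, -0.032, 0, -0.0725],
    [0.087, 0.023, -0.032, 0, -0.0725],
  ],
  squeeze=15,
)

```text
time: 1.92
tool_pos: [576.4, 29.8, 314.7]
ee_rot: [179.8, -0.6, 90.2]
wrist_force: [1.1, 0.4, -0.3]
width: 1.0
```

```bash
python3 -c "
from h import *
print(shot('wrist','pics/w1.png'))" | head -c 900
python3 - <<'E'
import cv2
a=cv2.imread("pics/w1.png"); cv2.imwrite("pics/w1b.png",cv2.resize(a,(800,600),interpolation=cv2.INTER_CUBIC))
E
```

```text
{'time': 1.9167, 'qpos': array([-34.37314479,  11.19628476,  32.68242596,  80.64825141,
        -6.56446733,  89.62602927,  -2.02272545]), 'qvel': array([ 37.99082061,  39.53854638,  27.58242743, -36.6514358 ,
       -24.7282636 ,   4.83616974,  10.11489435]), 'joint_efforts': array([-4.40163106e+00, -5.36098802e+01,  3.43734160e+00, -3.62898660e+01,
        1.07305672e+00,  2.06639775e-02, -3.44800819e-01]), 'tool_pos': array([576.42612564,  29.83568006, 314.65508905]), 'ee_rot': array([179.75172495,  -0.55511298,  90.15406588]), 'wrist_force': array([ 1.0717774 ,  0.40184286, -0.27175804]), 'wrist_torque': array([-0.07300157,  0.02504806, -0.01266807]), 'width': 0.9996549819160557}
```

View pics/w1b.png

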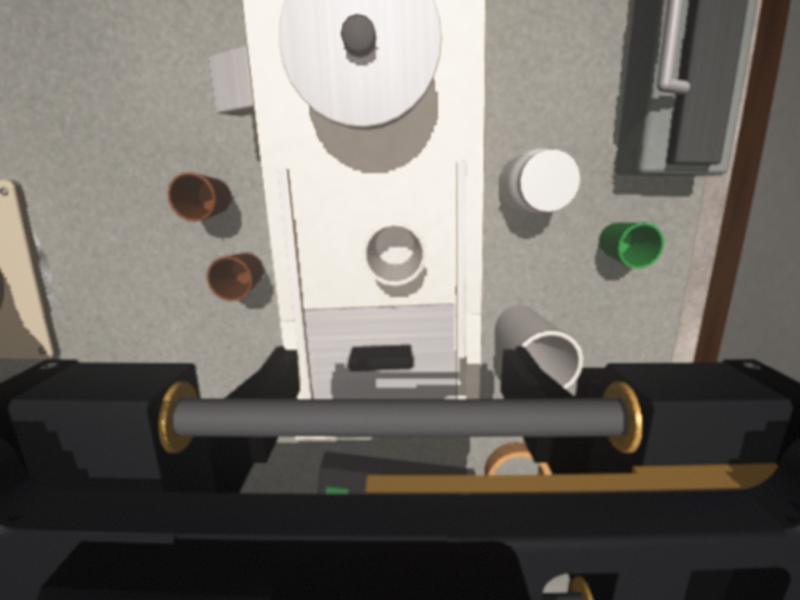

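The cup rim is centred at about (395,252) in the enlarged wrist view, with the hatch handle at (381,357) and the hopper above. The arm was still moving in this picture, so I'll let it settle and shoot again.

move_arm(
  targets=[
    [0.087, 0, 0, 0, 0.04],
    [0.087, 0, 0, 0, 0],
    [0.087, 0, 0, 0, 0],
  ],
)

```text
time: 2.22
tool_pos: [580.1, 16.0, 312.9]
ee_rot: [179.8, -0.1, 91.1]
wrist_force: [-0.1, 1.3, 0.1]
width: 1.0
```

Run:
```python
from h import *
s=shot('wrist','pics/w2.png'); print(s['time'],s['tool_pos'],s['ee_rot'],np.abs(s['qvel']).max())
a=cv2.imread("pics/w2.png"); cv2.imwrite("pics/w2b.png",cv2.resize(a[0:280,150:380],None,fx=2.14*1.2,fy=2.14,interpolation=cv2.INTER_CUBIC) if 0 else cv2.resize(a[0:290,160:400],None,fx=2.05,fy=2.05,interpolation=cv2.INTER_CUBIC))
```

```text
2.2167 [580.09754292  15.96572004 312.86176071] [ 1.79795842e+02 -1.39432501e-01  9.10760778e+01] 0.9670255626767482
```

View pics/w2b.png

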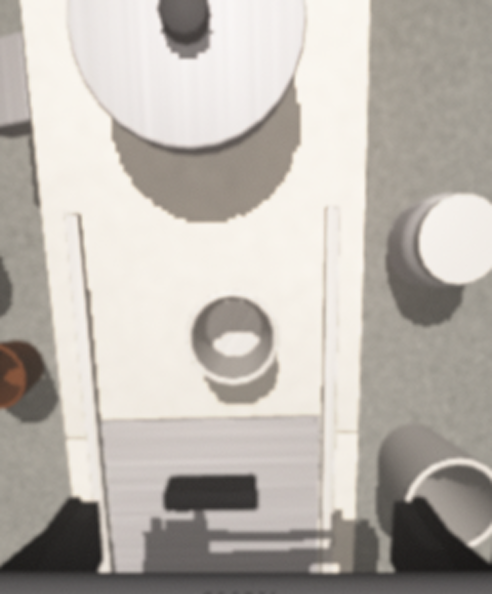

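```bash
cat > ov.py <<'E'
from h import *
def circ(c,r,n=60):
    t=np.linspace(0,2*np.pi,n); return np.c_[c[0]+r*np.cos(t),c[1]+r*np.sin(t),0*t+c[2]]
DC=np.array([555,56.2,120.]);YAW=0.0443
def dz(p,dc=DC,y=YAW):
    p=np.atleast_2d(np.float64(p)); c,s=np.cos(y),np.sin(y)
    return p@np.array([[c,s,0],[-s,c,0],[0,0,1]])+dc
def overlay(fn,out,curves,crop,f):
    c=load(fn[:-4]+'.npz'); a=cv2.imread(fn); x0,x1,y0,y1=crop
    a=cv2.resize(a[y0:y1,x0:x1],None,fx=f,fy=f,interpolation=cv2.INTER_CUBIC)
    for P,col in curves:
        q=(proj(c,P)-[x0,y0]+.5)*f; cv2.polylines(a,[np.int32(q*8)],False,col,1,cv2.LINE_AA,3)
    cv2.imwrite(out,a)
E
python3 - <<'E'
from ov import *
c=load('pics/w2.npz')
cs,ci=load('pics/scene1.npz'),load('pics/side1.npz')
uv=((233+.5)/2.05-.5+160,(340.5+.5)/2.05-.5)
print(atz(c,uv,180),tri([(c,uv),(cs,((463.5)/3.4-.5+170,151.5/3.4-.5+170)),(ci,(291.5/4.2-.5+195,188.5/4.2-.5+150))]))
hx=lambda y0:dz([[-73,y0-65,7],[73,y0-65,7],[73,y0+65,7],[-73,y0+65,7],[-73,y0-65,7]])
cv=[(circ([573.4,53.5,180],26),(0,0,255)),(dz([[-100,-210,0],[100,-210,0],[100,210,0],[-100,210,0],[-100,-210,0]]),(0,255,0)),(hx(-130),(255,0,0)),
(dz([[-30,-117,41],[30,-117,41],[30,-103,41],[-30,-103,41],[-30,-117,41]]),(0,255,255)),(circ([597.4,-362.4,54],66),(255,0,255))]
overlay('pics/w2.png','pics/o1.png',cv,(150,400,0,290),2)
overlay('pics/scene1.png','pics/o2.png',cv,(170,400,170,300),3.4)
overlay('pics/side1.png','pics/o3.png',cv,(195,375,150,370),2.7)
E
```

```text
[572.82791086  50.49773257 180.        ] (array([572.86069055,  51.77424849, 176.6779845 ]), [np.float64(1.6925335034689213), np.float64(1.5025946647371713), np.float64(0.8354291892600123)])
```

View pics/o1.png

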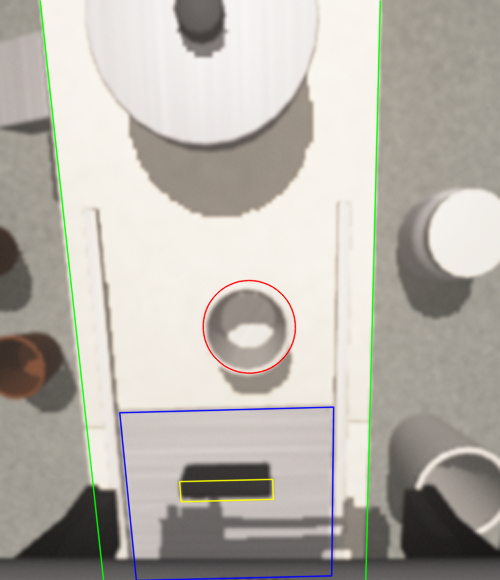

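View pics/o2.png

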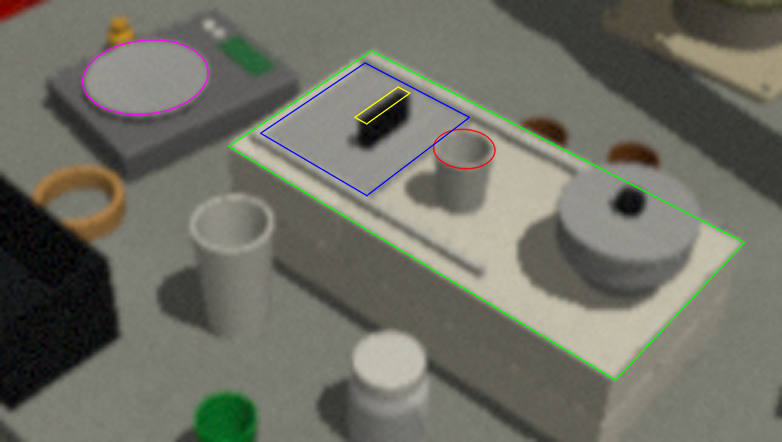

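View pics/o3.png

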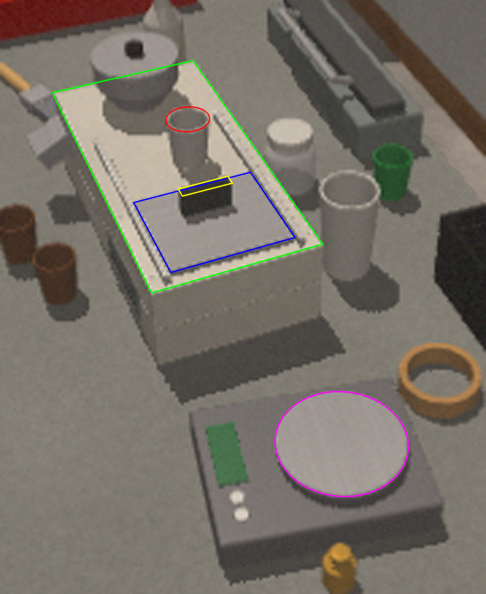

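Overlays of the deck, hatch, handle, cup and pan agree in all three views. The cup is at about (573, 53), with its rim at z ≈ 177–180. Moving over it now.

move_arm(
  targets=[
    [0.087, -0.0035, 0.018, 0, 0.02],
    [0.087, -0.0035, 0.018, -0.03, 0],
    [0.087, 0, 0, -0.03, 0],
    [0.087, 0, 0, -0.02, 0],
    [0.087, 0, 0, 0, 0],
  ],
)

```text
time: 2.68
tool_pos: [570.9, 62.0, 232.4]
ee_rot: [179.5, -0.4, 92.8]
wrist_force: [-0.0, 0.3, 0.1]
width: 1.0
```

move_arm(
  targets=[
    [0.087, 0.001, -0.005, -0.01, 0],
    [0.087, 0.001, -0.002, -0.015, 0],
    [0.087, 0, 0, -0.005, 0],
    [0.087, 0, 0, 0, 0],
  ],
)

```text
time: 3.02
tool_pos: [573.1, 58.5, 204.0]
ee_rot: [179.4, -0.5, 93.1]
wrist_force: [-0.4, 0.1, 0.4]
width: 0.997
```

move_arm(
  targets=[
    [0.087, 0, -0.005, 0, 0],
    [0.087, 0, -0.003, 0, 0],
    [0.087, 0, 0, -0.015, 0],
    [0.087, 0, 0, -0.02, 0],
    [0.087, 0, 0, -0.015, 0],
    [0.087, 0, 0, -0.005, 0],
    [0.087, 0, 0, 0, 0],
  ],
)

```text
time: 3.6
tool_pos: [577.1, 47.9, 155.1]
ee_rot: [178.7, -0.6, 93.0]
wrist_force: [0.4, 1.2, -0.2]
width: 1.001
```

move_arm(
  targets=[
    [0.087, -0.002, 0.003, -0.005, 0],
    [0.087, -0.002, 0.002, -0.007, 0],
    [0.087, 0, 0, -0.004, 0],
    [0.087, 0, 0, 0, 0],
  ],
)

```text
time: 3.93
tool_pos: [574.4, 53.2, 141.0]
ee_rot: [178.5, -0.7, 93.0]
wrist_force: [-0.1, 0.5, 0.9]
width: 1.0
```

move_arm(
  targets=[
    [0.05, 0, 0, 0, 0],
    [0.045, 0, 0, 0, 0],
    [0.045, 0, 0, 0, 0],
    [0.045, 0, 0, 0, 0],
    [0.045, 0, 0, 0, 0],
    [0.045, 0, 0, 0, 0],
  ],
  squeeze=15,
)

```text
time: 4.43
tool_pos: [575.1, 53.5, 142.3]
ee_rot: [178.4, -0.7, 93.0]
wrist_force: [-0.3, 0.6, -0.1]
width: 0.632
```

Run:
```python
from h import *
s=shot('wrist','pics/w3.png'); print(s['time'],s['tool_pos'],s['ee_rot'],s['qpos'],s['wrist_force'],s['width'])
```

```text
4.4333 [575.14563111  53.49221827 142.2706834 ] [178.40851711  -0.71203826  92.98187438] [-3.52927583e+01  1.42845730e+01  3.02551016e+01  9.78824466e+01
 -8.36842317e+00  6.82858127e+01  5.97455782e-02] [-0.28986427  0.55321418 -0.09434368] 0.6322597214209495
```

View pics/w3.png

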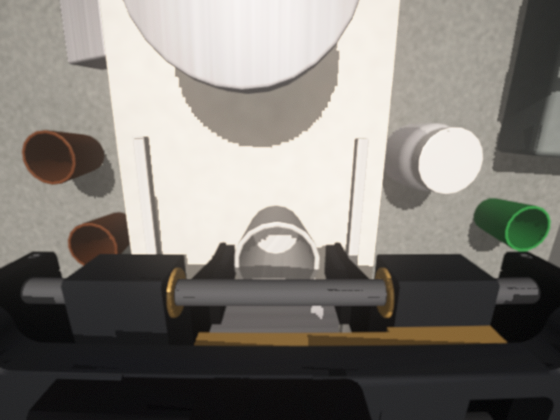

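move_arm(
  targets=[
    [0.045, 0, 0, 0, 0],
    [0.045, 0, 0, 0, 0],
    [0.045, 0, 0, 0, 0],
    [0.045, 0, 0, 0, 0],
  ],
)

```text
time: 4.82
tool_pos: [575.0, 53.4, 142.3]
ee_rot: [178.4, -0.7, 93.0]
wrist_force: [-1.8, 0.7, -0.1]
width: 0.572
```

move_arm(
  targets=[
    [0.045, 0, 0, 0.004, 0],
    [0.045, 0, 0, 0.01, 0],
    [0.045, 0, 0, 0.015, 0],
    [0.045, 0, 0, 0.02, 0],
    [0.045, 0, 0, 0.02, 0],
    [0.045, 0, 0, 0.015, 0],
    [0.045, 0, 0, 0.008, 0],
    [0.045, 0, 0, 0, 0],
  ],
)

```text
time: 5.48
tool_pos: [573.9, 52.7, 242.0]
ee_rot: [178.5, -0.7, 92.9]
wrist_force: [0.4, 0.1, -0.6]
width: 0.572
```

Run:
```python
from h import *
s=shot('side','pics/s4.png'); print(s['time'],s['tool_pos'],s['ee_rot'],s['wrist_force'],s['width'])
a=cv2.imread("pics/s4.png")[100:300,150:350]; cv2.imwrite("pics/s4b.png",cv2.resize(a,None,fx=3,fy=3,interpolation=cv2.INTER_CUBIC))
```

```text
5.4833 [573.88539913  52.72601641 241.98551375] [178.45828155  -0.67612938  92.93153165] [ 0.37569532  0.1166798  -0.61230106] 0.5717699019094977
```

View pics/s4b.png

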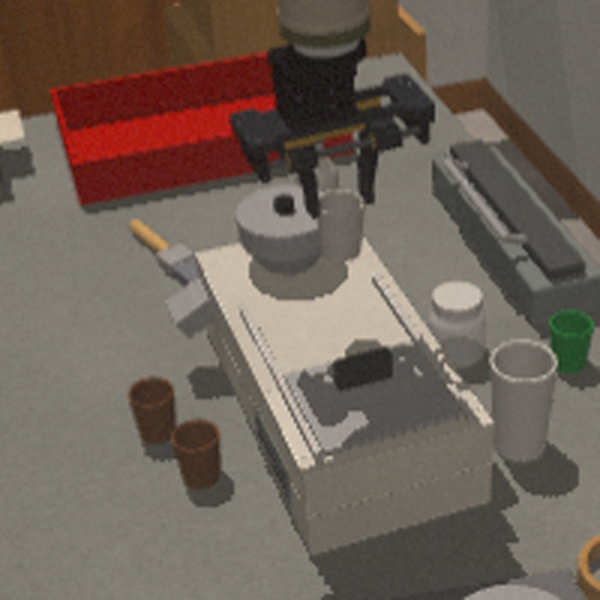

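move_arm(
  targets=[
    [0.045, 0.001, -0.01, 0, 0],
    [0.045, 0.001, -0.02, 0, 0],
    [0.045, 0.002, -0.028, 0, 0],
    [0.045, 0.002, -0.03, 0, 0],
    [0.045, 0.002, -0.03, 0, 0],
    [0.045, 0.002, -0.03, 0, 0],
    [0.045, 0.002, -0.03, 0, 0],
    [0.045, 0.002, -0.03, 0, 0],
    [0.045, 0.002, -0.03, 0, 0],
    [0.045, 0.002, -0.03, 0, 0],
    [0.045, 0.002, -0.03, 0, 0],
    [0.045, 0.001, -0.03, 0, 0],
    [0.045, 0.001, -0.028, 0, 0],
    [0.045, 0.001, -0.022, 0, 0],
    [0.045, 0, -0.015, 0, 0],
    [0.045, 0, -0.008, 0, 0],
    [0.045, 0, 0, 0, 0],
    [0.045, 0, 0, 0, 0],
  ],
)

```text
time: 7.03
tool_pos: [579.0, -376.9, 219.1]
ee_rot: [-179.7, -0.8, 92.8]
wrist_force: [0.6, 0.5, -0.6]
width: 0.572
```

move_arm(
  targets=[
    [0.045, 0.005, 0.004, 0, 0],
    [0.045, 0.007, 0.005, -0.01, 0],
    [0.045, 0.004, 0.004, -0.02, 0],
    [0.045, 0.001, 0, -0.02, 0],
    [0.045, 0, 0, -0.02, 0],
    [0.045, 0, 0, -0.01, 0],
    [0.045, 0, 0, 0, 0],
    [0.045, 0, 0, 0, 0],
  ],
)

```text
time: 7.7
tool_pos: [604.5, -348.5, 133.6]
ee_rot: [-180.0, -1.1, 93.7]
wrist_force: [0.1, -0.7, -0.1]
width: 0.572
```

```bash
cat > look.py <<'E'
import sys
from ov import *
tag=sys.argv[1]
s=shot('side',f'pics/side_{tag}.png'); print(s['time'],s['tool_pos'].round(1),s['ee_rot'].round(2),s['wrist_force'].round(2),s['width'].round(3) if hasattr(s['width'],'round') else s['width'])
shot('scene',f'pics/scene_{tag}.png')
pc=[float(sys.argv[2]),float(sys.argv[3]),54]
cv=[(circ(pc,66),(255,0,255))]
p=s['tool_pos']
cv+=[(circ([p[0],p[1],p[2]-22],24),(0,255,0)),(circ([p[0],p[1],p[2]+38],26),(0,0,255))]
overlay(f'pics/side_{tag}.png',f'pics/side_{tag}b.png',cv,(245,405,240,390),4)
overlay(f'pics/scene_{tag}.png',f'pics/scene_{tag}b.png',cv,(150,290,130,240),5)
E
python3 look.py a 597.4 -362.4
```

```text
7.7 [ 604.5 -348.5  133.6] [-179.96   -1.12   93.69] [ 0.09 -0.65 -0.06] 0.5722511222438978
```

View pics/side_ab.png

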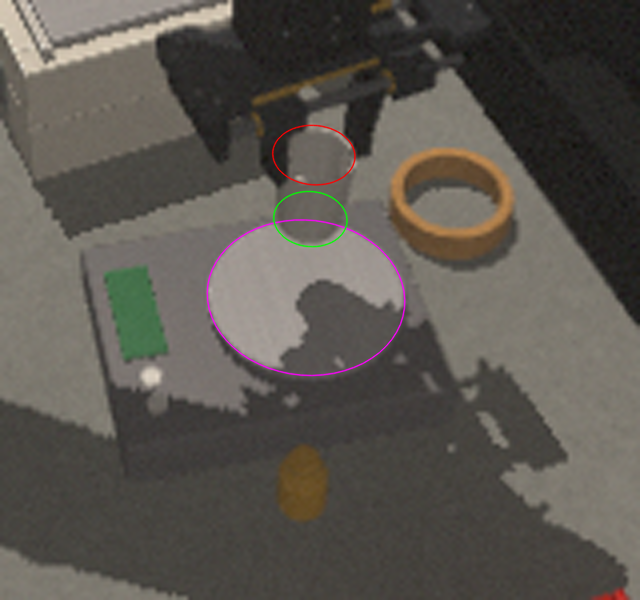

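View pics/scene_ab.png

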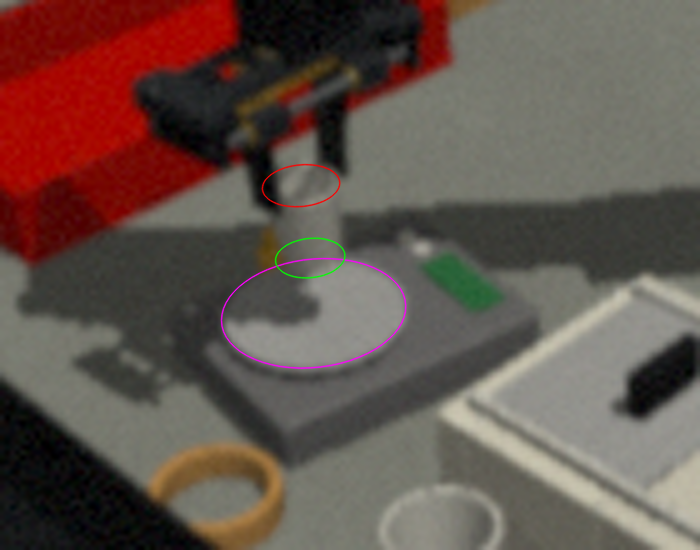

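Run:
```python
import cv2
a=cv2.imread("pics/side_a.png")[255:315,285:355]; cv2.imwrite("pics/x1.png",cv2.resize(a,None,fx=8,fy=8,interpolation=cv2.INTER_CUBIC))
a=cv2.imread("pics/scene_a.png")[150:210,180:250]; cv2.imwrite("pics/x2.png",cv2.resize(a,None,fx=8,fy=8,interpolation=cv2.INTER_CUBIC))
```

```text
(no output)
```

View pics/x1.png

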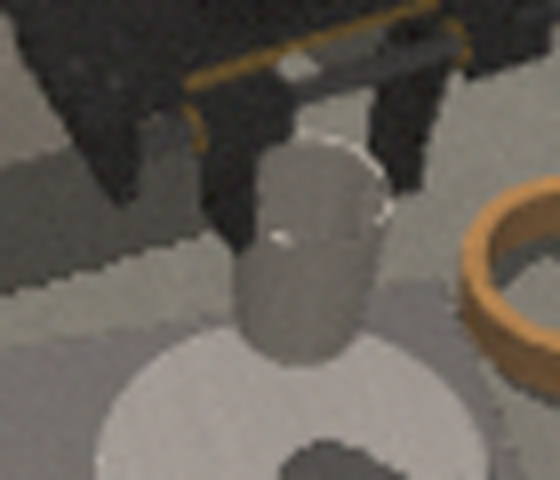

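View pics/x2.png

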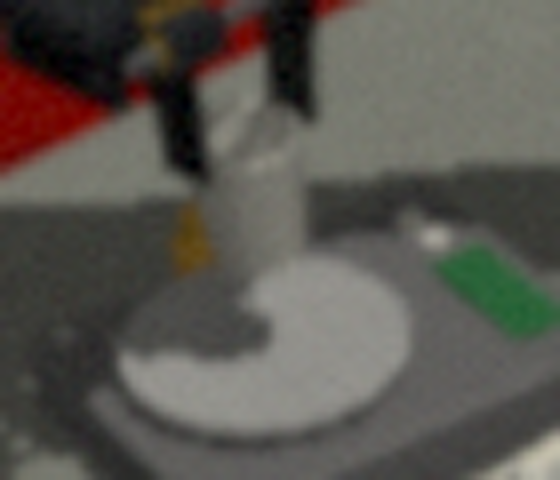

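Run:
```python
from ov import *
cs,ci=load('pics/scene1.npz'),load('pics/side1.npz')
f=lambda x,y,a,b:((x+.5)/8-.5+a,(y+.5)/8-.5+b)
print(tri([(ci,f(323,187,285,255)),(cs,f(258,130,180,150))]))
p=np.array([604.5,-348.5,133.6])
print([ (proj(ci,p+[0,0,38])[0]-[285,255])*8, (proj(cs,p+[0,0,38])[0]-[180,150])*8])
```

```text
(array([ 603.86569782, -347.36543978,  172.94799151]), [np.float64(6.376643951413157), np.float64(6.376643951413344)])
[array([302.81303695, 184.26564779]), array([237.1236032, 131.9585348])]
```

The views disagree about how the cup stands in the jaws (tilt?), so I'm checking with the wrist camera.

Run:
```python
from ov import *
s=shot('wrist','pics/w5.png'); p=s['tool_pos'];print(p,s['ee_rot'],s['time'],np.abs(s['qvel']).max())
overlay('pics/w5.png','pics/w5b.png',[(circ([597.4,-362.4,54],66),(255,0,255)),(circ([p[0],p[1],p[2]+38],26),(0,0,255)),(circ([p[0],p[1],p[2]-22],24),(0,255,0))],(130,430,130,330),2.6)
```

```text
[ 604.58559784 -349.17954696  134.41315368] [179.9859058   -1.07683122  93.66132343] 7.8 0.7631971445795492
```

View pics/w5b.png

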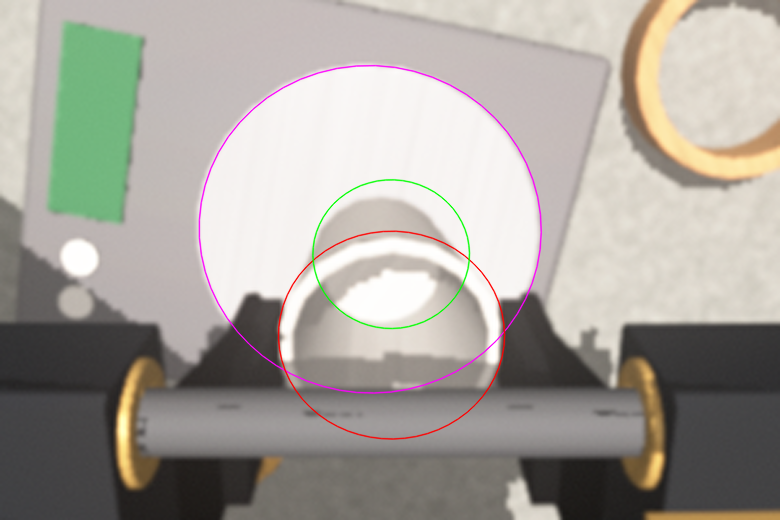

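move_arm(
  targets=[
    [0.045, -0.003, -0.004, -0.005, 0],
    [0.045, -0.003, -0.005, -0.01, 0],
    [0.045, -0.001, -0.002, -0.013, 0],
    [0.045, 0, 0, -0.008, 0],
    [0.045, 0, 0, -0.003, 0],
    [0.045, 0, 0, 0, 0],
    [0.045, 0, 0, 0, 0],
  ],
)

```text
time: 8.43
tool_pos: [596.0, -364.7, 94.0]
ee_rot: [179.8, -0.9, 93.4]
wrist_force: [-0.1, 0.3, -0.4]
width: 0.576
```

move_arm(
  targets=[
    [0.045, 0.001, 0.003, -0.003, 0],
    [0.045, 0, 0.001, -0.004, 0],
    [0.045, 0, 0, -0.002, 0],
    [0.045, 0, 0, -0.001, 0],
    [0.045, 0, 0, 0, 0],
  ],
)

```text
time: 8.85
tool_pos: [598.1, -359.7, 83.6]
ee_rot: [179.8, -0.9, 93.5]
wrist_force: [-0.3, 0.3, -1.1]
width: 0.571
```

Run:
```python
from ov import *
s=shot('wrist','pics/w6.png'); p=s['tool_pos'];print(p,s['ee_rot'],s['time'],s['wrist_force'],np.abs(s['qvel']).max())
overlay('pics/w6.png','pics/w6b.png',[(circ([597.4,-362.4,54],66),(255,0,255)),(circ([p[0],p[1],p[2]+38],26),(0,0,255)),(circ([p[0],p[1],p[2]-22],24),(0,255,0))],(130,430,130,330),2.6)
```

```text
[ 598.06578451 -359.69950268   83.64943642] [179.75287174  -0.88762763  93.50594494] 8.85 [-0.30436471  0.29417939 -1.06950686] 0.14893339239771913
```

View pics/w6b.png

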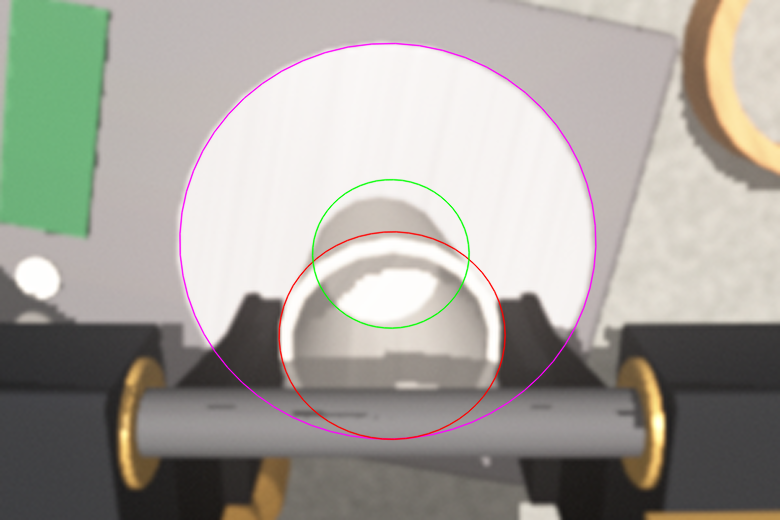

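move_arm(
  targets=[
    [0.045, 0, 0, -0.002, 0],
    [0.045, 0, 0, -0.0015, 0],
    [0.045, 0, 0, -0.001, 0],
    [0.045, 0, 0, -0.001, 0],
  ],
)

```text
time: 9.23
tool_pos: [598.5, -360.1, 78.6]
ee_rot: [179.7, -0.8, 93.5]
wrist_force: [0.3, -0.4, -0.5]
width: 0.572
```

move_arm(
  targets=[
    [0.045, 0, 0, -0.001, 0],
    [0.045, 0, 0, -0.001, 0],
  ],
)

```text
time: 9.4
tool_pos: [598.5, -360.2, 76.5]
ee_rot: [179.7, -0.8, 93.5]
wrist_force: [-2.0, -0.3, 7.4]
width: 0.573
```

move_arm(
  targets=[
    [0.045, 0, 0, -0.001, 0],
  ],
)

```text
time: 9.48
tool_pos: [598.5, -360.7, 76.4]
ee_rot: [179.6, -0.8, 93.5]
wrist_force: [-3.8, 1.6, 11.5]
width: 0.573
```

move_arm(
  targets=[
    [0.045, 0, 0, 0, 0],
    [0.052, 0, 0, 0, 0],
    [0.056, 0, 0, 0, 0],
    [0.062, 0, 0, 0, 0],
    [0.075, 0, 0, 0, 0],
    [0.087, 0, 0, 0, 0],
    [0.087, 0, 0, 0, 0],
    [0.087, 0, 0, 0, 0],
    [0.087, 0, 0, 0, 0],
  ],
)

```text
time: 10.23
tool_pos: [598.7, -361.0, 76.7]
ee_rot: [179.6, -0.8, 93.5]
wrist_force: [0.0, -0.1, -0.8]
width: 0.965
```

move_arm(
  targets=[
    [0.087, 0, 0, 0.005, 0],
    [0.087, 0, 0, 0.01, 0],
    [0.087, 0, 0, 0.015, 0],
    [0.087, 0, 0, 0.02, 0],
    [0.087, 0, 0, 0.03, 0],
    [0.087, 0, 0, 0.03, 0],
    [0.087, 0, 0, 0.03, 0],
    [0.087, 0, 0, 0, 0],
  ],
)

```text
time: 10.9
tool_pos: [596.4, -360.2, 226.7]
ee_rot: [179.7, -0.8, 93.4]
wrist_force: [0.4, -0.5, 1.3]
width: 1.0
```

Run:
```python
from ov import *
s=shot('wrist','pics/w7.png'); p=s['tool_pos'];print(p,s['ee_rot'],s['time'],s['wrist_force'],s['width'])
cup=[598.5,-361,54]
cv=[(circ([597.4,-362.4,54],66),(255,0,255)),(circ([598.5,-361,114],26),(0,0,255)),(circ(cup,24),(0,255,0))]
overlay('pics/w7.png','pics/w7b.png',cv,(130,430,130,330),2.6)
shot('side','pics/s7.png')
overlay('pics/s7.png','pics/s7b.png',[],(245,405,260,390),4)
```

```text
[ 596.43214222 -360.20376025  226.7053418 ] [179.72698129  -0.77554989  93.43575669] 10.9 [ 0.44610641 -0.46141259  1.30346076] 0.9998448752860005
```

View pics/w7b.png

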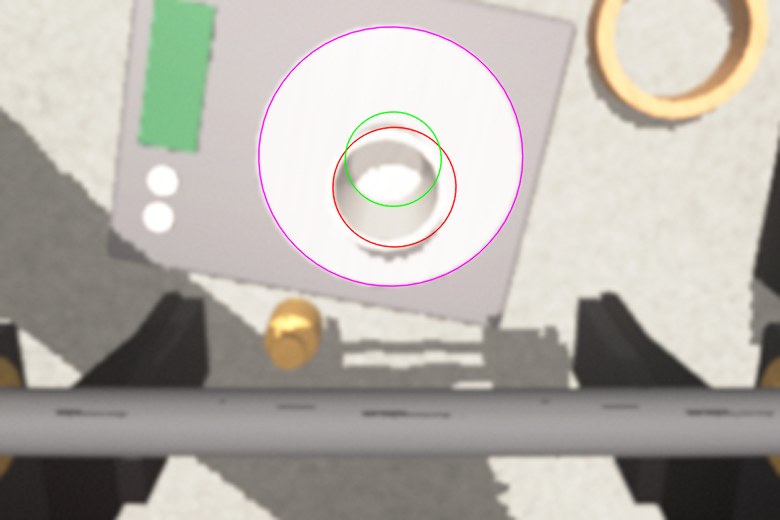

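View pics/s7b.png

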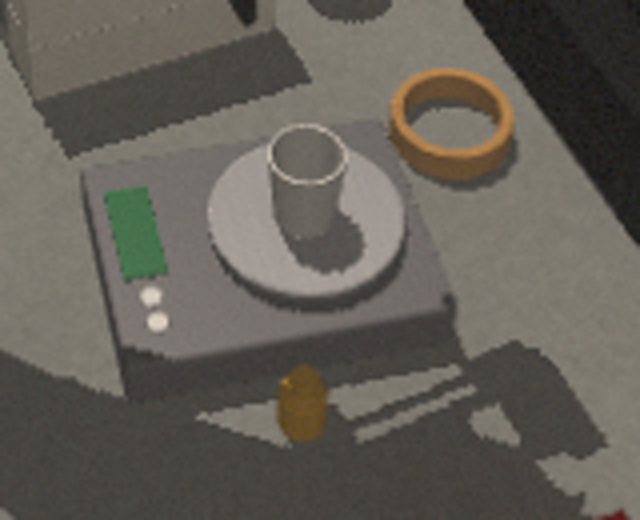

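The cup stands upright and within about 3 mm of the pan's centre (enlarged wrist view: rim about (388,187), pan (391,157)). Next is the hatch handle, expected at (560, −54).

move_arm(
  targets=[
    [0.087, -0.002, 0.015, 0, 0],
    [0.087, -0.004, 0.03, 0, 0],
    [0.087, -0.004, 0.035, 0, 0],
    [0.087, -0.004, 0.035, 0, 0],
    [0.087, -0.004, 0.035, 0, 0],
    [0.087, -0.004, 0.035, 0, 0],
    [0.087, -0.003, 0.035, 0, 0],
    [0.087, -0.002, 0.03, 0, 0],
    [0.087, -0.001, 0.02, 0, 0],
    [0.087, 0, 0.01, 0, 0],
    [0.087, 0, 0, 0, 0],
    [0.087, 0, 0, 0, 0],
  ],
)

```text
time: 12.0
tool_pos: [554.8, -66.0, 208.8]
ee_rot: [-178.8, -1.1, 93.4]
wrist_force: [-0.8, -0.0, 0.3]
width: 1.002
```

Run:
```python
from ov import *
s=shot('wrist','pics/w8.png'); p=s['tool_pos'];print(p,s['ee_rot'],s['time'],s['qpos'].round(1))
hx=lambda y0:dz([[-73,y0-65,7],[73,y0-65,7],[73,y0+65,7],[-73,y0+65,7],[-73,y0-65,7]])
hb=lambda z:dz([[-30,-117,z],[30,-117,z],[30,-103,z],[-30,-103,z],[-30,-117,z]])
overlay('pics/w8.png','pics/w8b.png',[(hx(-130),(255,0,0)),(hb(41),(0,255,255)),(hb(7),(0,0,255)),(dz([[-100,-210,0],[100,-210,0],[100,210,0],[-100,210,0],[-100,-210,0]]),(0,255,0))],(100,460,70,340),2.2)
```

```text
[554.79031238 -65.95700573 208.79656002] [-178.83944782   -1.07172387   93.43095861] 12.0 [-28.6  12.2  36.7  92.7  -8.2  78.9  12.7]
```

View pics/w8b.png

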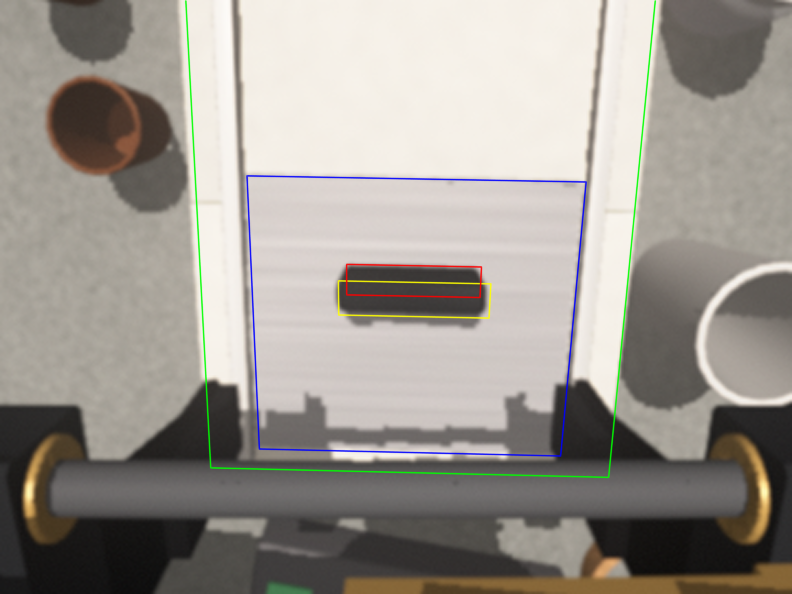

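move_arm(
  targets=[
    [0.087, 0.002, 0.004, -0.003, -0.01],
    [0.087, 0.002, 0.005, -0.008, 0],
    [0.087, 0.001, 0.002, -0.008, 0],
    [0.087, 0, 0, -0.005, 0],
    [0.087, 0, 0, 0, 0],
    [0.087, 0, 0, 0, 0],
  ],
)

```text
time: 12.55
tool_pos: [559.8, -61.4, 180.8]
ee_rot: [-178.7, -0.9, 92.2]
wrist_force: [-0.1, -0.3, -0.4]
width: 0.998
```

move_arm(
  targets=[
    [0.087, 0, 0.004, 0, 0],
    [0.087, 0, 0.003, -0.005, 0],
    [0.087, 0, 0.001, -0.01, 0],
    [0.087, 0, 0, -0.01, 0],
    [0.087, 0, 0, -0.008, 0],
    [0.087, 0, 0, -0.003, 0],
    [0.087, 0, 0, 0, 0],
  ],
)

```text
time: 13.13
tool_pos: [559.4, -52.9, 140.7]
ee_rot: [-178.7, -0.9, 92.2]
wrist_force: [-0.2, -0.0, 0.6]
width: 1.001
```

move_arm(
  targets=[
    [0.087, 0, -0.001, -0.003, 0],
    [0.075, 0, 0, -0.003, 0],
    [0.055, 0, 0, 0, 0],
    [0.05, 0, 0, 0, 0],
    [0.05, 0, 0, 0, 0],
    [0.05, 0, 0, 0, 0],
    [0.05, 0, 0, 0, 0],
  ],
  squeeze=20,
)

```text
time: 13.72
tool_pos: [559.9, -54.5, 134.7]
ee_rot: [-178.8, -0.9, 92.1]
wrist_force: [-0.0, -0.3, -0.2]
width: 0.636
```

move_arm(
  targets=[
    [0.05, 0, 0, 0, 0],
    [0.05, 0, 0, 0, 0],
    [0.05, 0, 0, 0, 0],
  ],
)

```text
time: 13.97
tool_pos: [560.1, -54.5, 135.1]
ee_rot: [-178.8, -0.9, 92.1]
wrist_force: [0.2, 0.1, -1.2]
width: 0.579
```

Run:
```python
from ov import *
s=shot('wrist','pics/w9.png'); p=s['tool_pos'];print(p,s['time'],s['width'])
overlay('pics/w9.png','pics/w9b.png',[],(100,460,100,340),2.2)
shot('side','pics/s9.png'); overlay('pics/s9.png','pics/s9b.png',[],(190,350,130,260),4.5)
```

```text
[560.13831173 -54.47111222 135.10740441] 13.9667 0.5793950588150301
```

View pics/w9b.png

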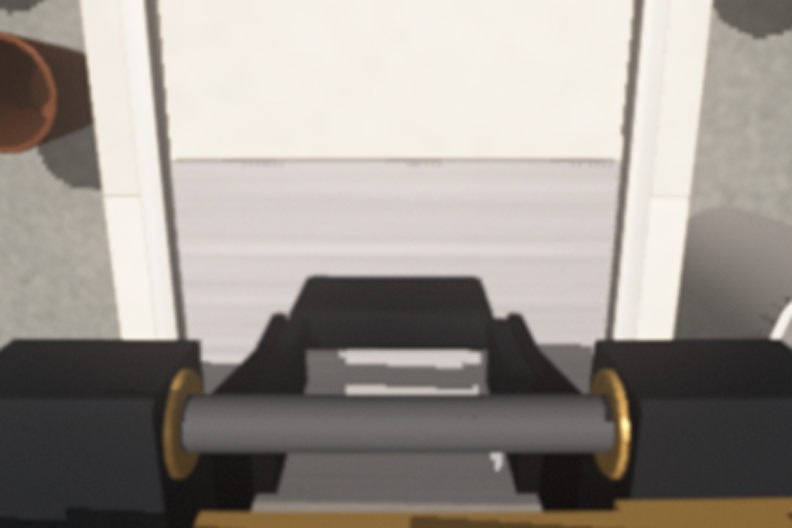

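View pics/s9b.png

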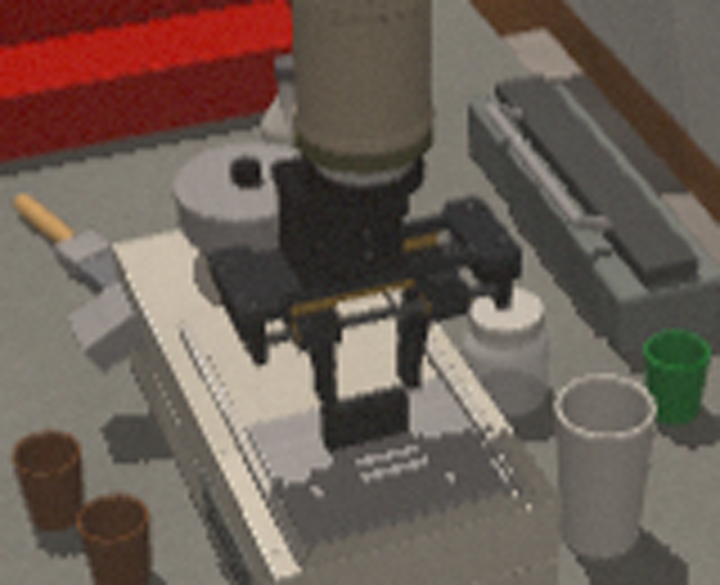

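move_arm(
  targets=[
    [0.04, 0, 0, 0, 0],
    [0.04, 0, 0, 0, 0],
    [0.04, 0, 0, 0, 0],
  ],
)

```text
time: 14.32
tool_pos: [560.1, -54.5, 135.1]
ee_rot: [-178.8, -0.9, 92.1]
wrist_force: [1.3, -0.2, 0.2]
width: 0.477
```

Run:
```python
from ov import *
s=shot('wrist','pics/w10.png'); p=s['tool_pos'];print(p,s['time'],s['width'])
hb=lambda z:dz([[-30,-117,z],[30,-117,z],[30,-103,z],[-30,-103,z],[-30,-117,z]])
overlay('pics/w10.png','pics/w10b.png',[(hb(41),(0,255,255)),(hb(7),(0,0,255)),(circ(p,3),(0,255,0))],(180,380,200,330),3.9)
```

```text
[560.1079503  -54.46739845 135.07215786] 14.3167 0.47710207815520356
```

View pics/w10b.png

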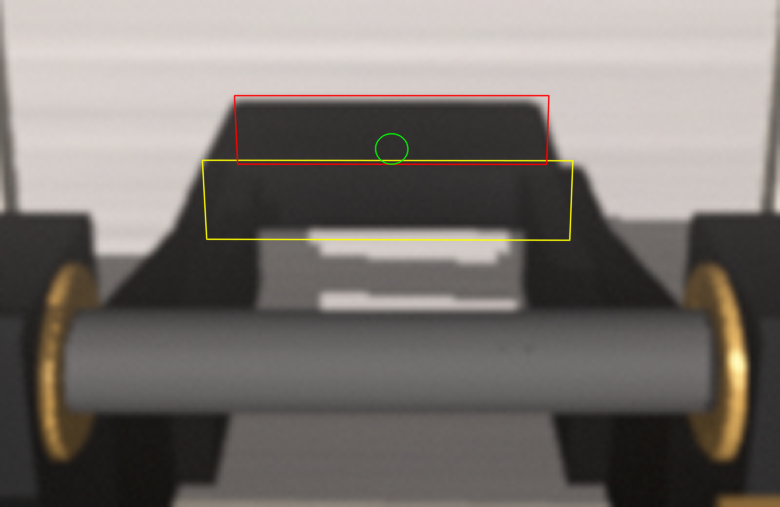

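Run:
```python
from ov import *
hb=lambda z:dz([[-30,-117,z],[30,-117,z],[30,-103,z],[-30,-103,z],[-30,-117,z]])
shot('side','pics/s10.png'); overlay('pics/s10.png','pics/s10b.png',[],(230,300,190,250),9)
shot('scene','pics/c10.png'); overlay('pics/c10.png','pics/c10b.png',[],(240,320,170,230),9)
```

```text
(no output)
```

View pics/s10b.png

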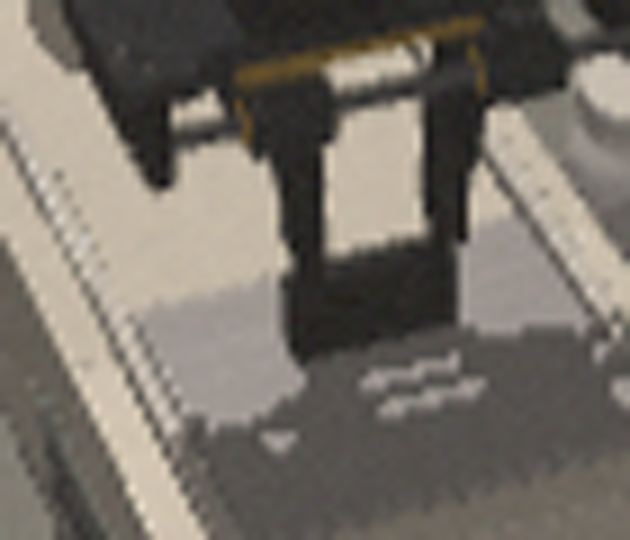

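View pics/c10b.png

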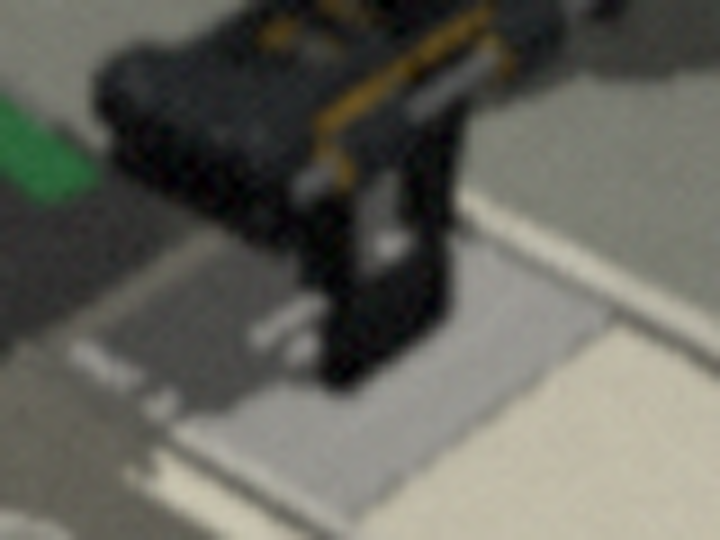

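move_arm(
  targets=[
    [0.02, 0, 0, 0, 0],
    [0.02, 0, 0, 0, 0],
    [0.02, 0, 0, 0, 0],
    [0.02, 0, 0, 0, 0],
  ],
)

```text
time: 14.8
tool_pos: [560.1, -54.4, 135.0]
ee_rot: [-178.8, -0.9, 92.1]
wrist_force: [0.7, 0.2, 0.2]
width: 0.269
```

Run:
```python
from ov import *
s=shot('wrist','pics/w11.png'); p=s['tool_pos'];print(p,s['time'],s['width'])
overlay('pics/w11.png','pics/w11b.png',[],(180,380,200,330),3.9)
```

```text
[560.09658356 -54.44451507 135.04322218] 14.8 0.268773022116502
```

View pics/w11b.png

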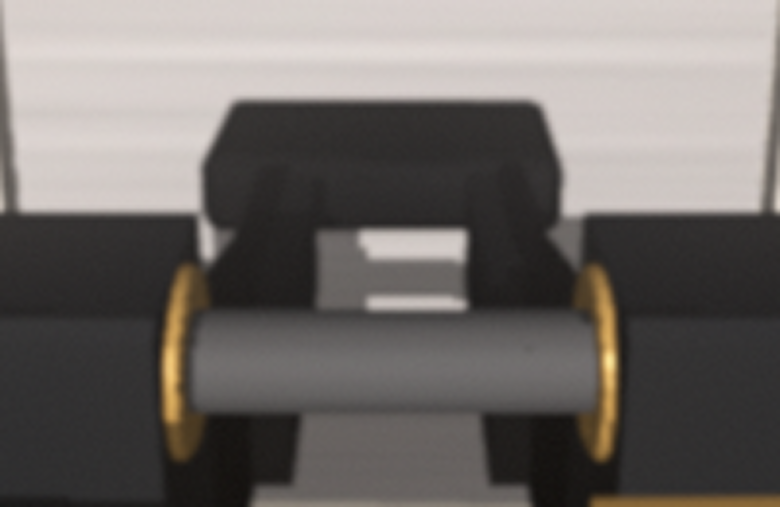

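move_arm(
  targets=[
    [0.0, 0, 0, 0, 0],
    [0.0, 0, 0, 0, 0],
    [0.0, 0, 0, 0, 0],
    [0.0, 0, 0, 0, 0],
  ],
)

```text
time: 15.18
tool_pos: [560.0, -54.5, 135.0]
ee_rot: [-178.8, -0.9, 92.1]
wrist_force: [0.7, 0.2, -0.4]
width: 0.042
```

move_arm(
  targets=[
    [0.0, 0, 0.003, 0, 0],
    [0.0, 0, 0.004, 0, 0],
    [0.0, 0, 0.004, 0, 0],
    [0.0, 0, 0, 0, 0],
  ],
)

```text
time: 15.52
tool_pos: [560.0, -42.3, 135.0]
ee_rot: [-178.8, -0.9, 92.1]
wrist_force: [-0.7, 0.3, 0.6]
width: 0.007
```

Run:
```python
from ov import *
s=shot('wrist','pics/w12.png'); p=s['tool_pos'];print(p,s['time'],s['width'],s['wrist_force'])
overlay('pics/w12.png','pics/w12b.png',[],(100,460,100,340),2.2)
shot('side','pics/s12.png'); overlay('pics/s12.png','pics/s12b.png',[],(210,320,180,270),7)
```

```text
[560.04050982 -42.31047301 135.00606917] 15.5167 0.006671247387425067 [-0.65366293  0.30806615  0.6113895 ]
```

View pics/w12b.png

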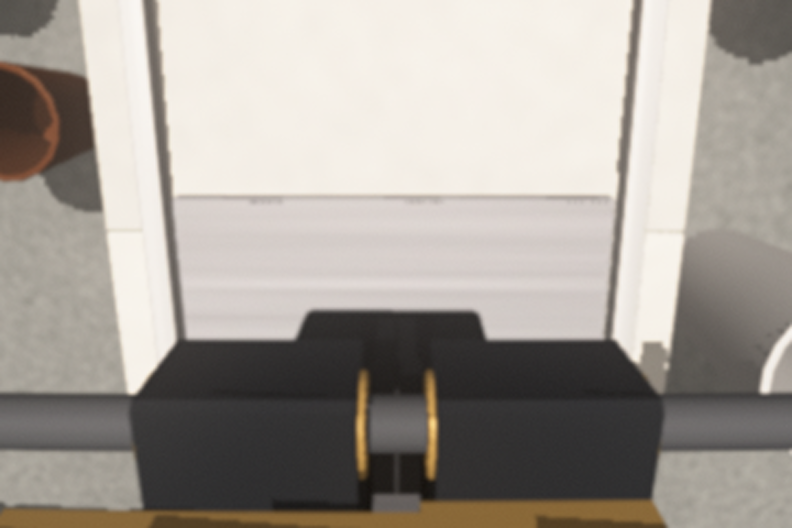

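View pics/s12b.png

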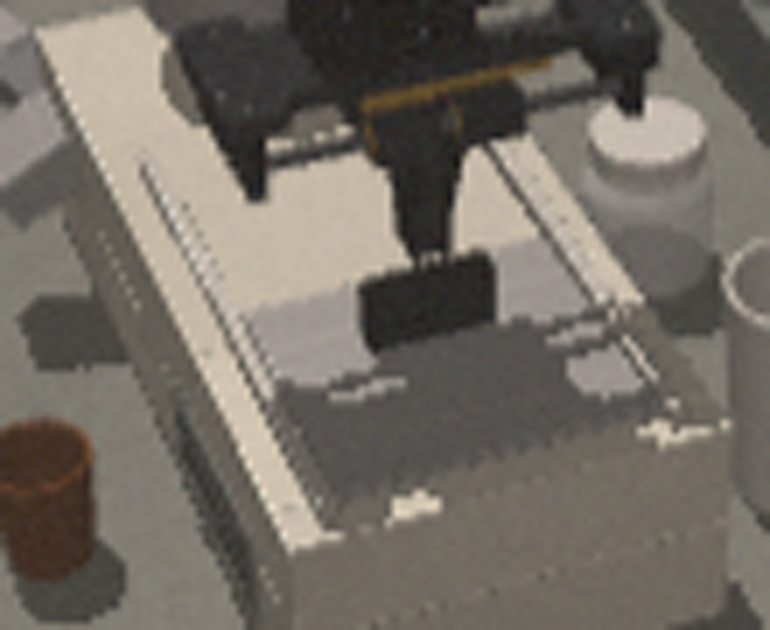

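Run:
```python
from ov import *
for n,crop in (('w11',(220,350,210,300)),('w12',(220,350,230,300))):
    a=cv2.imread(f'pics/{n}.png').astype(float); x0,x1,y0,y1=crop
    a=np.clip((a-20)*4,0,255).astype(np.uint8)[y0:y1,x0:x1]
    cv2.imwrite(f'pics/{n}g.png',cv2.resize(a,None,fx=6,fy=6,interpolation=cv2.INTER_CUBIC))
```

```text
(no output)
```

View pics/w11g.png

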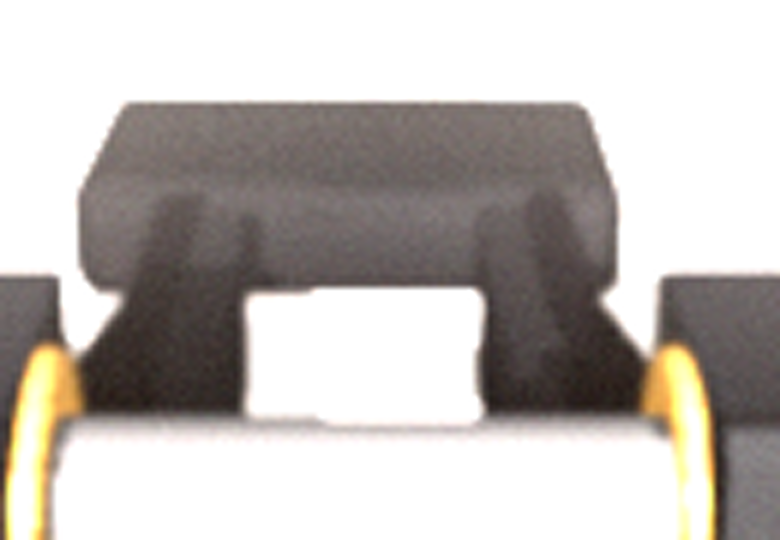

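View pics/w12g.png

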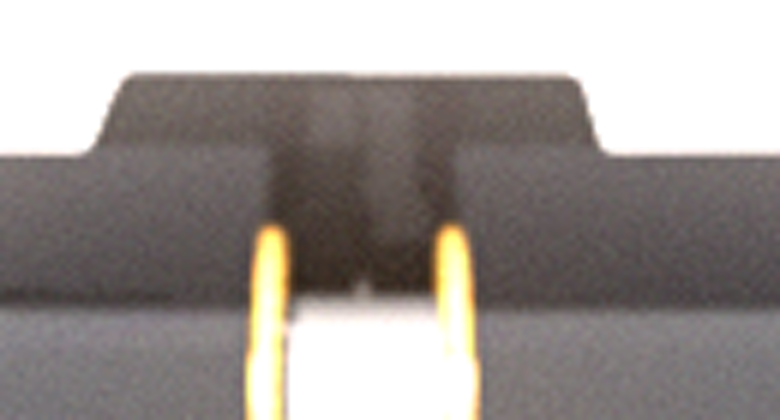

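The wrist view shows the fingers overlapping the black bar with no contact force, and the hatch has not moved. So pinching the bar end to end doesn't take hold. I'll go up, turn 90° and grip it across its 14 mm thickness.

move_arm(
  targets=[
    [0.0, 0, 0, 0.01, 0],
    [0.05, 0, 0, 0.02, 0],
    [0.05, 0, -0.003, 0.02, -0.1],
    [0.05, 0, -0.004, 0.01, -0.12],
    [0.05, 0, -0.002, 0, -0.12],
    [0.05, 0, 0, 0, -0.12],
    [0.05, 0, 0, 0, -0.12],
    [0.05, 0, 0, 0, -0.12],
    [0.05, 0, 0, 0, -0.12],
    [0.05, 0, 0, 0, -0.12],
    [0.05, 0, 0, 0, -0.12],
    [0.05, 0, 0, 0, -0.12],
    [0.05, 0, 0, 0, -0.12],
    [0.05, 0, 0, 0, -0.1],
    [0.05, 0, 0, 0, -0.05],
    [0.05, 0, 0, 0, 0],
    [0.05, 0, 0, 0, 0],
  ],
)

```text
time: 17.03
tool_pos: [561.0, -57.1, 211.6]
ee_rot: [-178.9, -1.4, 5.4]
wrist_force: [0.0, -0.7, 0.0]
width: 0.573
```

Run:
```python
from ov import *
s=shot('wrist','pics/w13.png'); p=s['tool_pos'];print(p,s['ee_rot'],s['time'],s['width'],s['qpos'].round(1))
hx=lambda y0:dz([[-73,y0-65,7],[73,y0-65,7],[73,y0+65,7],[-73,y0+65,7],[-73,y0-65,7]])
hb=lambda z:dz([[-30,-117,z],[30,-117,z],[30,-103,z],[-30,-103,z],[-30,-117,z]])
overlay('pics/w13.png','pics/w13b.png',[(hx(-130),(255,0,0)),(hb(41),(0,255,255)),(hb(7),(0,0,255)),(circ(p,3),(0,255,0))],(100,460,70,340),2.2)
```

```text
[560.95444475 -57.08933744 211.62616773] [-178.88730285   -1.41746597    5.40110257] 17.0333 0.5732025353379175 [-39.4  11.7  48.   94.6 -10.3  76.6 -74.3]
```

View pics/w13b.png

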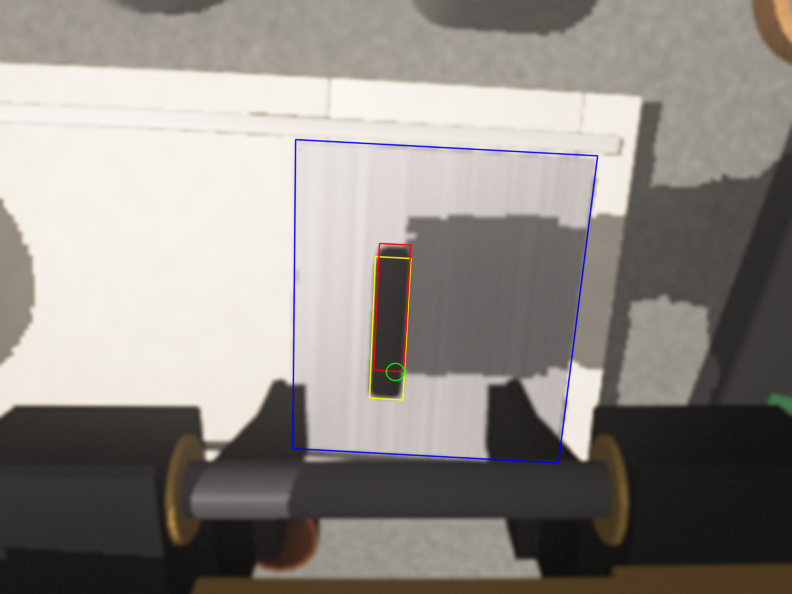

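move_arm(
  targets=[
    [0.05, 0, 0.002, -0.005, -0.04],
    [0.05, 0, 0.002, -0.015, 0],
    [0.05, 0, 0, -0.02, 0],
    [0.05, 0, 0, -0.015, 0],
    [0.05, 0, 0, -0.008, 0],
    [0.05, 0, 0, 0, 0],
    [0.05, 0, 0, 0, 0],
  ],
)

```text
time: 17.67
tool_pos: [562.0, -53.7, 149.1]
ee_rot: [-178.9, -1.6, 3.7]
wrist_force: [-0.3, -0.8, 0.0]
width: 0.576
```

move_arm(
  targets=[
    [0.05, 0, 0, -0.005, 0],
    [0.05, 0, 0, -0.006, 0],
    [0.05, 0, 0, -0.002, 0],
    [0.03, 0, 0, 0, 0],
    [0.01, 0, 0, 0, 0],
    [0.005, 0, 0, 0, 0],
    [0.005, 0, 0, 0, 0],
    [0.005, 0, 0, 0, 0],
    [0.005, 0, 0, 0, 0],
  ],
  squeeze=20,
)

```text
time: 18.42
tool_pos: [563.9, -54.0, 138.2]
ee_rot: [-178.8, -1.9, 3.7]
wrist_force: [0.4, -0.1, -0.1]
width: 0.205
```

move_arm(
  targets=[
    [0.005, 0, 0, 0, 0],
    [0.005, 0, 0, 0, 0],
    [0.005, 0, 0, 0, 0],
  ],
)

```text
time: 18.67
tool_pos: [564.0, -53.9, 138.4]
ee_rot: [-178.8, -1.9, 3.7]
wrist_force: [-0.9, -0.1, 0.5]
width: 0.074
```

Run:
```python
from ov import *
s=shot('wrist','pics/w14.png'); p=s['tool_pos'];print(p,s['time'],s['width'])
def g(n,crop,f,k=3):
    a=cv2.imread(f'pics/{n}.png').astype(float); x0,x1,y0,y1=crop
    a=np.clip((a-15)*k,0,255).astype(np.uint8)[y0:y1,x0:x1]
    cv2.imwrite(f'pics/{n}g.png',cv2.resize(a,None,fx=f,fy=f,interpolation=cv2.INTER_CUBIC))
g('w14',(180,380,170,330),3.8)
shot('side','pics/s14.png'); g('s14',(220,310,180,250),8)
```

```text
[564.04723395 -53.94121077 138.3874924 ] 18.6667 0.07372890163505454
```

View pics/w14g.png

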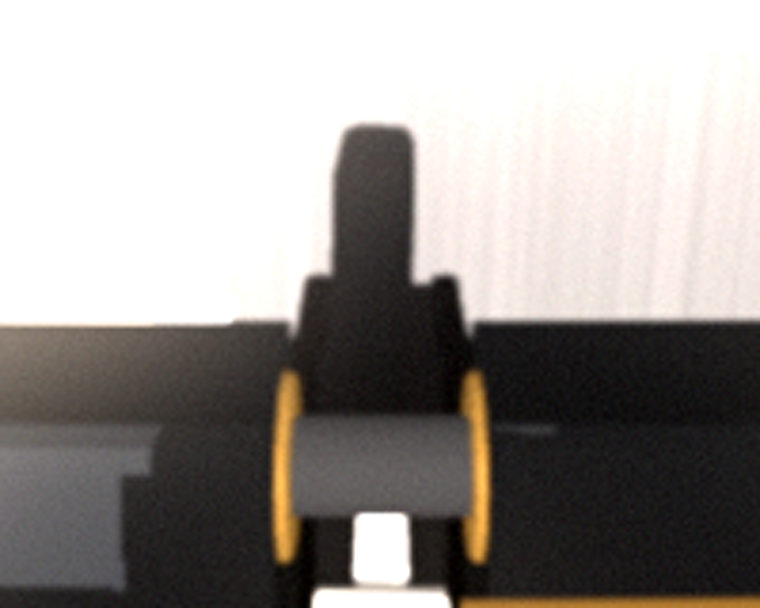

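View pics/s14g.png

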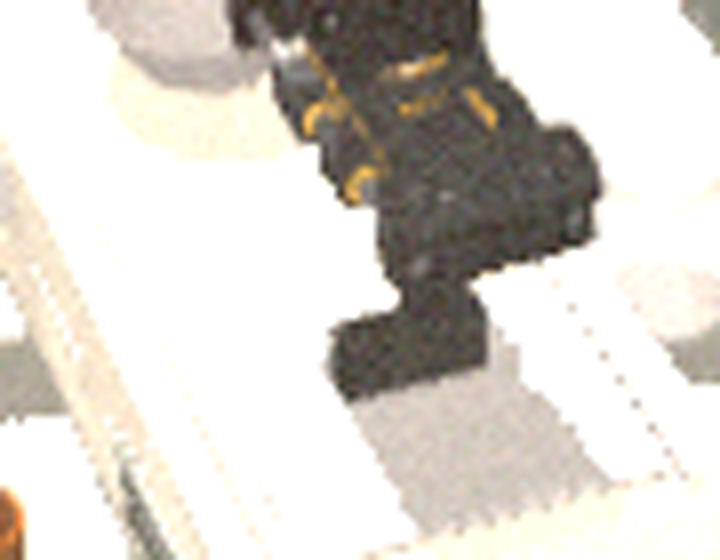

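move_arm(
  targets=[
    [0.005, 0, 0.004, 0, 0],
    [0.005, 0, 0.006, 0, 0],
    [0.005, 0, 0.006, 0, 0],
    [0.005, 0, 0, 0, 0],
  ],
)

```text
time: 19.1
tool_pos: [563.9, -36.3, 138.3]
ee_rot: [-178.8, -1.9, 3.7]
wrist_force: [-0.1, -0.2, 0.1]
width: 0.056
```

```bash
cat > g.py <<'E'
from ov import *
def g(n,crop,f,k=3):
    a=cv2.imread(f'pics/{n}.png').astype(float); x0,x1,y0,y1=crop
    a=np.clip((a-15)*k,0,255).astype(np.uint8)[y0:y1,x0:x1]
    cv2.imwrite(f'pics/{n}g.png',cv2.resize(a,None,fx=f,fy=f,interpolation=cv2.INTER_CUBIC))
E
python3 - <<'E'
from g import *
s=shot('wrist','pics/w15.png'); p=s['tool_pos'];print(p,s['time'],s['width'],s['wrist_force'])
g('w15',(100,460,130,330),2.1,1.5)
E
```

```text
[563.94826367 -36.31119678 138.2765821 ] 19.1 0.05644709996177019 [-0.1187383  -0.1937406   0.09273531]
```

View pics/w15g.png

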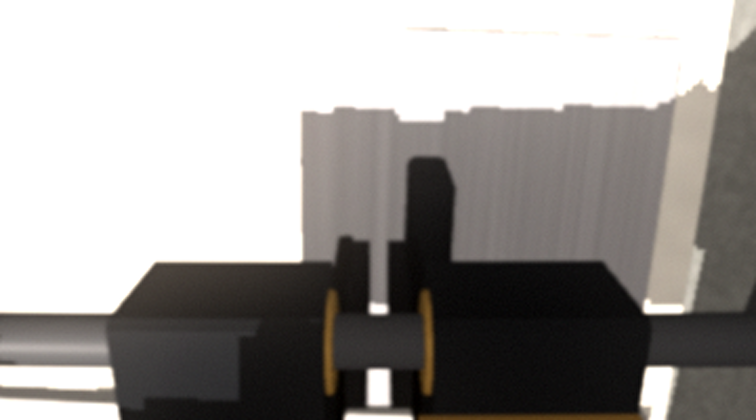

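move_arm(
  targets=[
    [0.005, 0, 0, -0.003, 0],
    [0.005, 0, 0, -0.003, 0],
    [0.005, 0, 0, -0.002, 0],
    [0.005, 0, 0, 0, 0],
  ],
)

```text
time: 19.48
tool_pos: [563.9, -36.8, 129.5]
ee_rot: [-178.9, -1.9, 3.7]
wrist_force: [0.4, 0.1, 0.1]
width: 0.057
```

move_arm(
  targets=[
    [0.005, 0, 0, -0.001, 0],
    [0.005, 0, 0, -0.001, 0],
    [0.005, 0, 0, -0.001, 0],
    [0.005, 0, 0, -0.001, 0],
  ],
)

```text
time: 19.82
tool_pos: [564.2, -36.9, 128.0]
ee_rot: [-178.7, -1.9, 3.7]
wrist_force: [-6.9, 1.8, 12.9]
width: 0.055
```

The hatch plate is solid: 13 N at z ≈ 128. The black bar offers nothing to the fingers. I'll test dragging the plate by light fingertip pressure.

move_arm(
  targets=[
    [0.005, 0, 0.004, -0.001, 0],
    [0.005, 0, 0.006, -0.001, 0],
    [0.005, 0, 0.006, -0.001, 0],
  ],
)

```text
time: 20.07
tool_pos: [563.8, -25.2, 128.0]
ee_rot: [-178.8, -1.9, 3.4]
wrist_force: [-6.4, -2.9, 13.7]
width: 0.058
```

Run:
```python
from g import *
s=shot('wrist','pics/w16.png'); p=s['tool_pos'];print(p,s['time'],s['width'],s['wrist_force'])
hx=lambda y0:dz([[-73,y0-65,7],[73,y0-65,7],[73,y0+65,7],[-73,y0+65,7],[-73,y0-65,7]])
overlay('pics/w16.png','pics/w16b.png',[(hx(-130),(255,0,0)),(hx(-110),(0,255,255))],(100,460,130,330),2.1)
```

```text
[563.76544456 -25.17870775 128.00882797] 20.0667 0.058010959847462136 [-6.44693138 -2.86975046 13.66539921]
```

View pics/w16b.png

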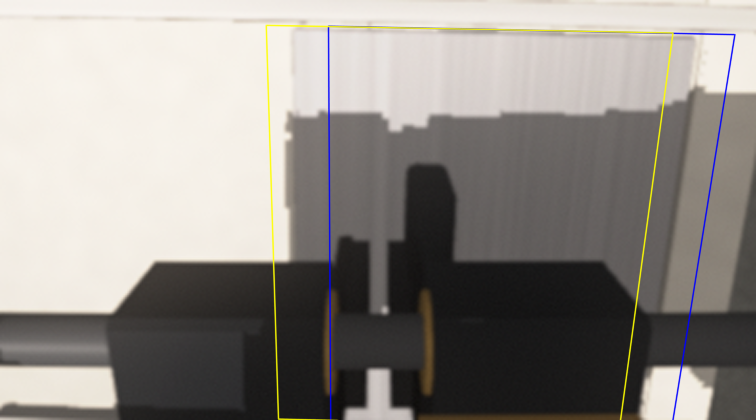

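Dragging works: the plate moved about 12 mm with the fingers, at 14 N down and 3 N along. I'll set down again further back on the plate, so the gripper body stays clear of the hopper at the end of travel.

move_arm(
  targets=[
    [0.005, 0, 0, 0.015, 0],
    [0.005, 0, 0, 0.025, 0],
    [0.005, 0, -0.015, 0.005, 0],
    [0.005, 0, -0.025, 0, 0],
    [0.005, 0, -0.02, 0, 0],
    [0.005, 0, -0.005, -0.01, 0],
    [0.005, 0, 0, -0.015, 0],
    [0.005, 0, 0, -0.005, 0],
    [0.005, 0, 0, 0, 0],
  ],
)

```text
time: 20.87
tool_pos: [563.4, -90.4, 143.1]
ee_rot: [-178.8, -1.9, 3.5]
wrist_force: [0.2, -0.0, 0.2]
width: 0.057
```

move_arm(
  targets=[
    [0.005, 0, 0, -0.005, 0],
    [0.005, 0, 0, -0.005, 0],
    [0.005, 0, 0, -0.002, 0],
    [0.005, 0, 0, -0.001, 0],
    [0.005, 0, 0, -0.001, 0],
    [0.005, 0, 0, -0.001, 0],
  ],
)

```text
time: 21.37
tool_pos: [563.6, -87.2, 126.4]
ee_rot: [-178.7, -1.9, 3.7]
wrist_force: [0.8, -0.7, 0.5]
width: 0.056
```

move_arm(
  targets=[
    [0.005, 0, 0, -0.001, 0],
    [0.005, 0, 0, -0.001, 0],
  ],
)

```text
time: 21.53
tool_pos: [563.9, -86.9, 124.6]
ee_rot: [-178.7, -1.9, 3.7]
wrist_force: [0.0, -0.1, -0.3]
width: 0.055
```

Run:
```python
from g import *
s=shot('wrist','pics/w17.png'); p=s['tool_pos'];print(p,s['time'],s['width'],s['wrist_force'])
hx=lambda y0:dz([[-73,y0-65,7],[73,y0-65,7],[73,y0+65,7],[-73,y0+65,7],[-73,y0-65,7]])
overlay('pics/w17.png','pics/w17b.png',[(hx(-118),(255,0,0))],(100,460,130,330),2.1)
shot('side','pics/s17.png');g('s17',(200,320,170,270),6,1.5)
```

```text
[563.93301156 -86.94350698 124.59448592] 21.5333 0.055205177297905236 [ 0.0286096  -0.05603596 -0.27236319]
```

View pics/w17b.png

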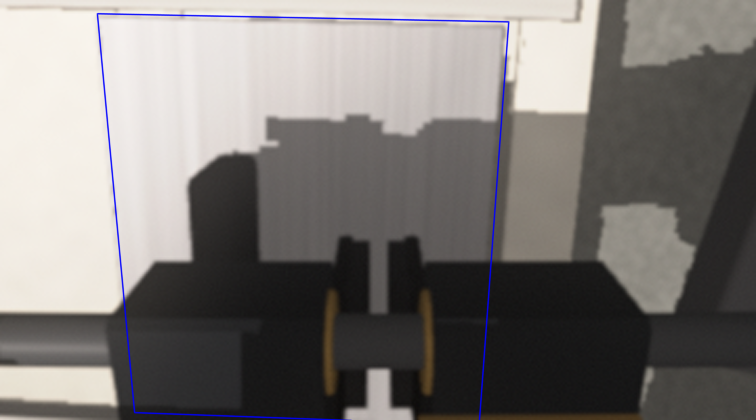

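View pics/s17g.png

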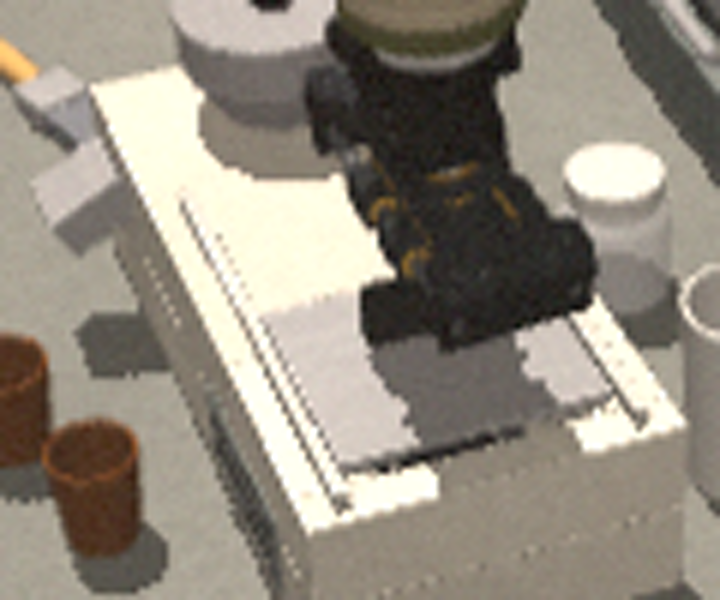

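move_arm(
  targets=[
    [0.005, 0, 0.006, 0, 0],
    [0.005, 0, 0.008, 0, 0],
    [0.005, 0, 0.008, 0, 0],
  ],
)

```text
time: 21.88
tool_pos: [563.7, -65.5, 124.8]
ee_rot: [-178.7, -1.9, 3.5]
wrist_force: [-0.3, 0.6, 0.6]
width: 0.055
```

move_arm(
  targets=[
    [0.005, 0, 0.006, 0, 0],
    [0.005, 0, 0.008, 0, 0],
    [0.005, 0, 0.004, 0, 0],
  ],
)

```text
time: 22.13
tool_pos: [563.5, -44.2, 124.8]
ee_rot: [-178.8, -1.9, 3.6]
wrist_force: [-1.2, -2.1, 0.3]
width: 0.058
```

Run:
```python
from g import *
s=shot('wrist','pics/w18.png'); p=s['tool_pos'];print(p,s['time'],s['width'],s['wrist_force'],s['wrist_torque'])
hx=lambda y0:dz([[-73,y0-65,7],[73,y0-65,7],[73,y0+65,7],[-73,y0+65,7],[-73,y0-65,7]])
overlay('pics/w18.png','pics/w18b.png',[(hx(-117),(255,0,0))],(100,460,130,330),2.1)
```

```text
[563.45903032 -44.23712328 124.79341508] 22.1333 0.05783948337757135 [-1.18815961 -2.08243727  0.30238369] [-0.54906121  0.47697515  0.00498049]
```

View pics/w18b.png

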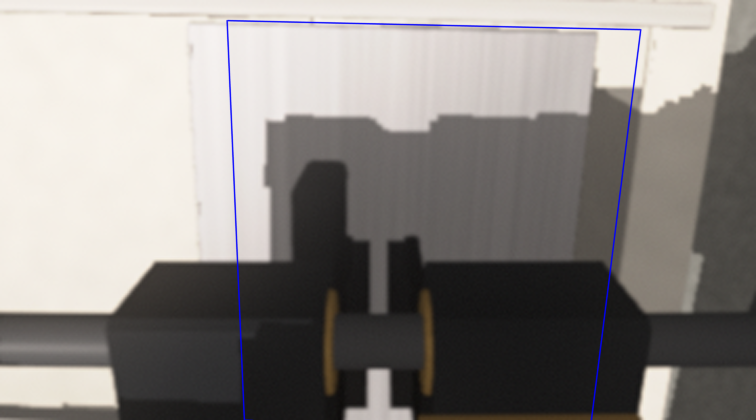

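Now the finger is against the bar's −y side and the hatch is sliding with it at about 2 N. I'll keep pushing this way.

move_arm(
  targets=[
    [0.005, 0, 0.006, 0, 0],
    [0.005, -0.001, 0.01, 0, 0],
    [0.005, -0.001, 0.01, 0, 0],
    [0.005, -0.001, 0.01, 0, 0],
    [0.005, 0, 0.01, 0, 0],
    [0.005, 0, 0.008, 0, 0],
    [0.005, 0, 0, 0, 0],
  ],
)

```text
time: 22.77
tool_pos: [560.3, 15.8, 125.0]
ee_rot: [-178.8, -2.0, 3.7]
wrist_force: [0.7, -1.8, 0.6]
width: 0.058
```

Run:
```python
from g import *
s=shot('wrist','pics/w19.png'); p=s['tool_pos'];print(p,s['ee_rot'],s['time'],s['width'],s['wrist_force'],s['wrist_torque'])
hx=lambda y0:dz([[-73,y0-65,7],[73,y0-65,7],[73,y0+65,7],[-73,y0+65,7],[-73,y0-65,7]])
overlay('pics/w19.png','pics/w19b.png',[(hx(-50),(255,0,0))],(100,460,130,330),2.1)
```

```text
[560.25408747  15.77303255 124.96418578] [-178.81476675   -1.95198873    3.6538324 ] 22.7667 0.0584307875834271 [ 0.65465219 -1.80749555  0.58866441] [-0.45941141  0.09674158 -0.00857115]
```

View pics/w19b.png

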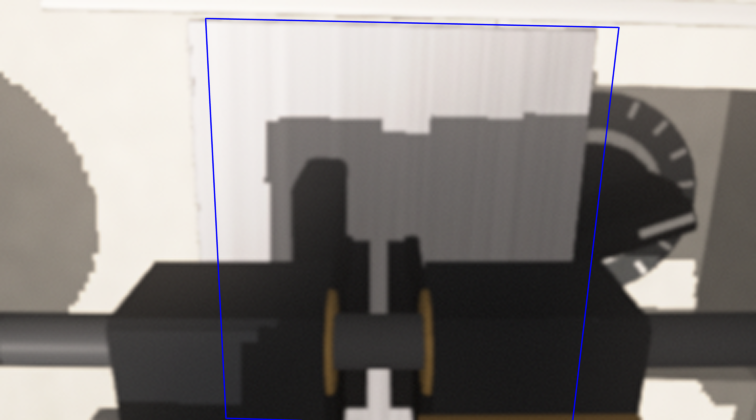

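The dial is coming into view. I'll push on to the hatch's stop.

move_arm(
  targets=[
    [0.005, 0, 0.006, 0, 0],
    [0.005, -0.001, 0.01, 0, 0],
    [0.005, -0.001, 0.01, 0, 0],
    [0.005, 0, 0.008, 0, 0],
    [0.005, 0, 0.005, 0, 0],
    [0.005, 0, 0.004, 0, 0],
  ],
)

```text
time: 23.32
tool_pos: [558.1, 57.0, 125.1]
ee_rot: [-179.1, -2.0, 3.4]
wrist_force: [-0.8, -24.5, 3.4]
width: 0.051
```

Hatch at its stop (24 N). Backing off, rising and looking into the well.

move_arm(
  targets=[
    [0.005, 0, -0.005, 0.002, 0],
    [0.005, 0, -0.008, 0.02, 0],
    [0.03, 0, -0.02, 0.03, 0],
    [0.03, 0, -0.025, 0.015, 0],
    [0.03, 0, -0.025, 0, 0],
    [0.03, 0, -0.02, 0, 0],
    [0.03, 0, -0.012, 0, 0],
    [0.03, 0, -0.004, 0, 0],
    [0.03, 0, 0, 0, 0],
    [0.03, 0, 0, 0, 0],
  ],
)

```text
time: 24.15
tool_pos: [557.0, -58.7, 195.6]
ee_rot: [-178.9, -1.9, 3.9]
wrist_force: [-0.2, 0.5, -1.3]
width: 0.342
```

Run:
```python
from g import *
s=shot('wrist','pics/w20.png'); p=s['tool_pos'];print(p,s['ee_rot'],s['time'],s['width'],s['wrist_force'],s['qpos'].round(1))
hx=lambda y0:dz([[-73,y0-65,7],[73,y0-65,7],[73,y0+65,7],[-73,y0+65,7],[-73,y0-65,7]])
sq=dz([[-55,-185,0],[55,-185,0],[55,-75,0],[-55,-75,0],[-55,-185,0]])
d=dz([[0,-130,-44]])[0]; d2=dz([[0,-130,-6]])[0]
overlay('pics/w20.png','pics/w20b.png',[(hx(0),(255,0,0)),(sq,(0,255,0)),(circ(d,26),(0,0,255)),(circ(d2,25),(0,255,255))],(140,440,70,310),2.6)
```

```text
[557.03875056 -58.67101358 195.63094499] [-178.85316785   -1.94109438    3.86253106] 24.15 0.3417040812500586 [-0.22414587  0.51106642 -1.31429953] [-40.6  11.2  49.2  97.1 -10.4  74.1 -75.5]
```

View pics/w20b.png

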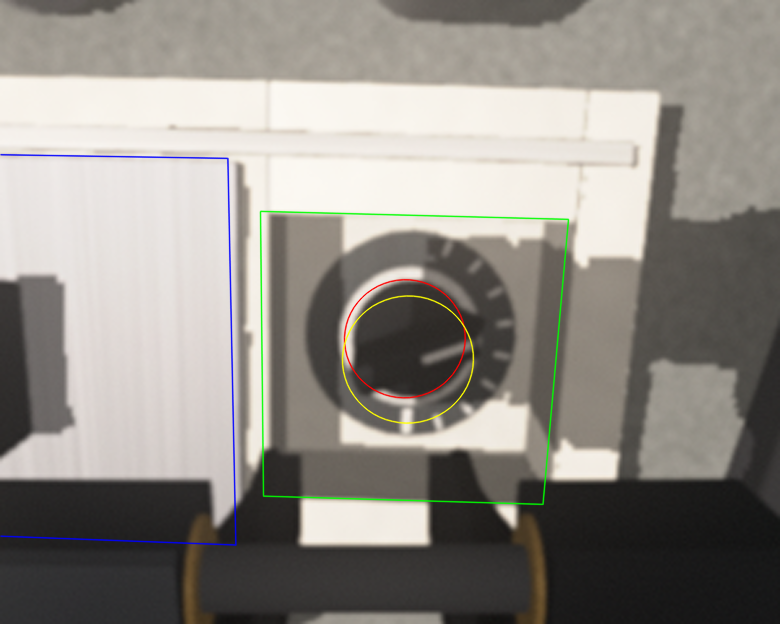

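The hatch is open. The dial pointer is at about (478,344) from the axis at (408,359), i.e. roughly 100° anticlockwise from the long mark (5 clicks). Turning the gripper to match, over the well, then measuring the axis.

move_arm(
  targets=[
    [0.035, 0, -0.003, 0, 0.08],
    [0.035, 0, -0.004, 0, 0.12],
    [0.035, 0, -0.004, 0, 0.12],
    [0.035, 0, -0.002, 0, 0.12],
    [0.035, 0, 0, 0, 0.12],
    [0.035, 0, 0, 0, 0.12],
    [0.035, 0, 0, 0, 0.12],
    [0.035, 0, 0, 0, 0.12],
    [0.035, 0, 0, 0, 0.12],
    [0.035, 0, 0, 0, 0.12],
    [0.035, 0, 0, 0, 0.12],
    [0.035, 0, 0, 0, 0.12],
    [0.035, 0, 0, 0, 0.12],
    [0.035, 0, 0, 0, 0.1],
    [0.035, 0, 0, 0, 0.04],
    [0.035, 0, 0, 0, 0],
    [0.035, 0, 0, 0, 0],
  ],
)

```text
time: 25.62
tool_pos: [557.7, -43.6, 190.6]
ee_rot: [-178.3, -2.1, 103.9]
wrist_force: [-0.2, 1.2, -0.1]
width: 0.404
```

```bash
cat > dl.py <<'E'
import sys
from g import *
n=sys.argv[1]; th=np.radians(float(sys.argv[2])); ox,oy=(float(sys.argv[3]),float(sys.argv[4])) if len(sys.argv)>4 else (0,0)
s=shot('wrist',f'pics/{n}.png'); p=s['tool_pos'];print(p,s['ee_rot'],s['time'],s['width'],s['wrist_force'],s['qpos'].round(1))
DC2=DC+[ox,oy,0]
D=lambda P:dz(P,DC2)
sq=D([[-55,-185,0],[55,-185,0],[55,-75,0],[-55,-75,0],[-55,-185,0]])
d=D([[0,-130,-44]])[0]
c,si=np.cos(th),np.sin(th)
bar=np.array([[-25,-7],[25,-7],[25,7],[-25,7],[-25,-7]])@np.array([[c,si],[-si,c]])
bz=lambda z:D(np.c_[bar[:,0],bar[:,1]-130,0*bar[:,0]+z])
ptr=D([[0,-130,-6],[-25*c,-130-25*si,-6]])
overlay(f'pics/{n}.png',f'pics/{n}b.png',[(sq,(0,255,0)),(circ(d,26),(0,0,255)),(bz(-6),(0,255,255)),(ptr,(255,0,255)),(circ(p,2),(255,255,0))],(140,440,70,310),2.6)
E
python3 dl.py w21 100
```

```text
[557.68639378 -43.62129773 190.59039712] [-178.28032987   -2.06622998  103.9131435 ] 25.6167 0.4042290217634842 [-0.22575706  1.18712709 -0.07392818] [-28.9  13.8  35.4  93.2  -9.5  78.   21.9]
```

View pics/w21b.png

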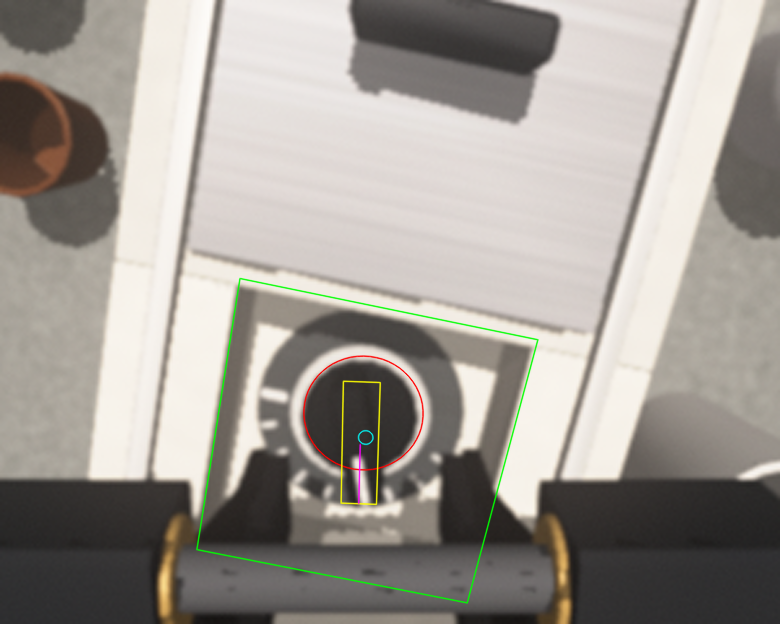

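Run:
```python
from g import *
def mk(n,out,ths,ox,oy,crop,f):
    D=lambda P:dz(P,DC+[ox,oy,0]); cv=[]
    for thd,col in ths:
        th=np.radians(thd);c,si=np.cos(th),np.sin(th)
        bar=np.array([[-25,-7],[25,-7],[25,7],[-25,7],[-25,-7]])@np.array([[c,si],[-si,c]])
        cv.append((D(np.c_[bar[:,0],bar[:,1]-130,0*bar[:,0]-6]),col)); cv.append((D([[0,-130,-6],[-25*c,-130-25*si,-6]]),col))
    cv.append((circ(D([[0,-130,-44]])[0],26),(0,0,255)))
    overlay(f'pics/{n}.png',out,cv,crop,f)
mk('w20','pics/a20.png',[(100,(0,255,255)),(120,(0,255,0))],-1,-1.5,(240,350,150,250),6)
mk('w21','pics/a21.png',[(100,(0,255,255)),(120,(0,255,0))],-1,-1.5,(220,340,180,280),6)
```

```text
(no output)
```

View pics/a20.png

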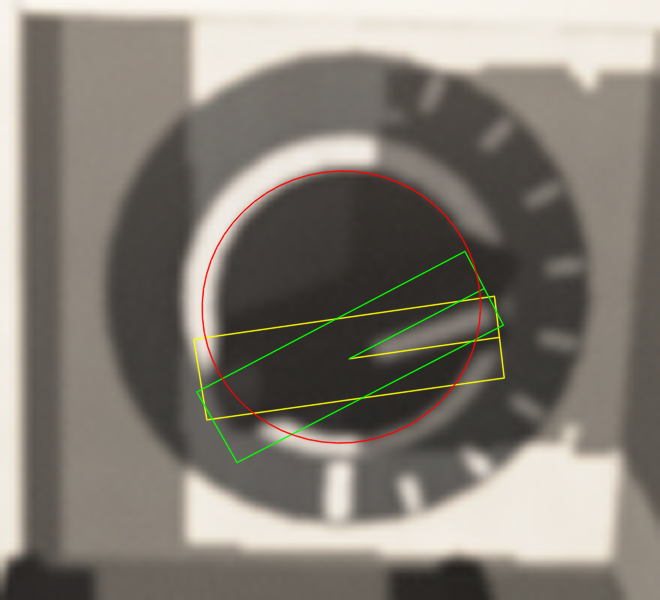

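View pics/a21.png

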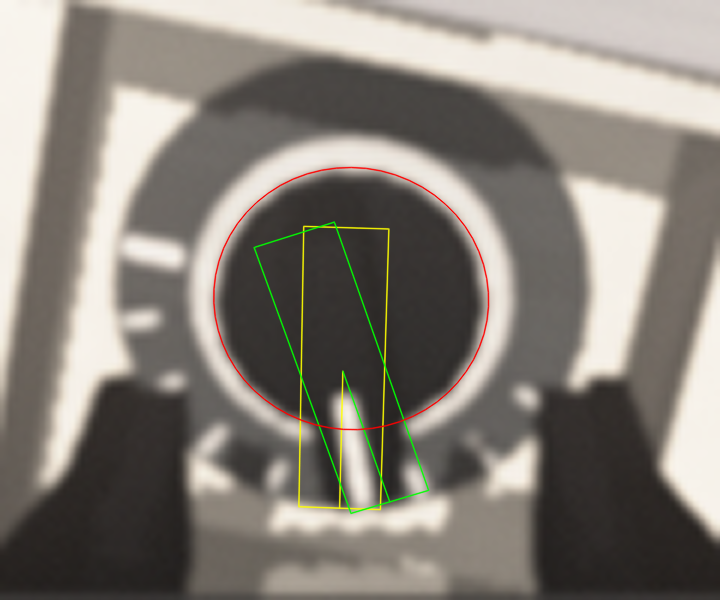

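move_arm(
  targets=[
    [0.035, 0, -0.008, 0, 0.06],
    [0.035, 0.001, -0.01, 0, 0.06],
    [0.035, 0.001, -0.008, -0.005, 0.04],
    [0.035, 0, -0.002, -0.005, 0],
    [0.035, 0, 0, 0, 0],
    [0.035, 0, 0, 0, 0],
  ],
)

```text
time: 26.17
tool_pos: [559.8, -68.9, 179.7]
ee_rot: [-178.3, -2.1, 113.0]
wrist_force: [0.1, 0.4, 0.5]
width: 0.406
```

move_arm(
  targets=[
    [0.035, 0, -0.003, -0.005, 0],
    [0.035, 0, -0.003, -0.01, 0],
    [0.035, 0, 0, -0.015, 0],
    [0.035, 0, 0, -0.012, 0],
    [0.035, 0, 0, -0.005, 0],
    [0.035, 0, 0, 0, 0],
    [0.035, 0, 0, 0, 0],
  ],
)

```text
time: 26.75
tool_pos: [559.3, -73.7, 128.2]
ee_rot: [-178.2, -2.2, 112.9]
wrist_force: [-0.1, 1.6, 0.4]
width: 0.405
```

move_arm(
  targets=[
    [0.035, 0, -0.001, -0.007, 0],
    [0.035, 0, -0.001, -0.01, 0],
    [0.035, 0, 0, -0.01, 0],
    [0.035, 0, 0, -0.006, 0],
    [0.035, 0, 0, -0.003, 0],
    [0.035, 0, 0, 0, 0],
    [0.035, 0, 0, 0, 0],
  ],
)

```text
time: 27.33
tool_pos: [559.7, -75.9, 89.0]
ee_rot: [-178.3, -2.1, 112.8]
wrist_force: [-0.2, -0.3, 0.2]
width: 0.403
```

```bash
python3 dl.py w22 112 -1 -1.5
```

```text
[559.690478   -75.91997796  88.97023861] [-178.28198155   -2.14545434  112.84901154] 27.3333 0.40324454142593996 [-0.16548382 -0.27784167  0.24543297] [-23.9  20.   33.9  99.1 -13.   67.2  36.8]
```

View pics/w22b.png

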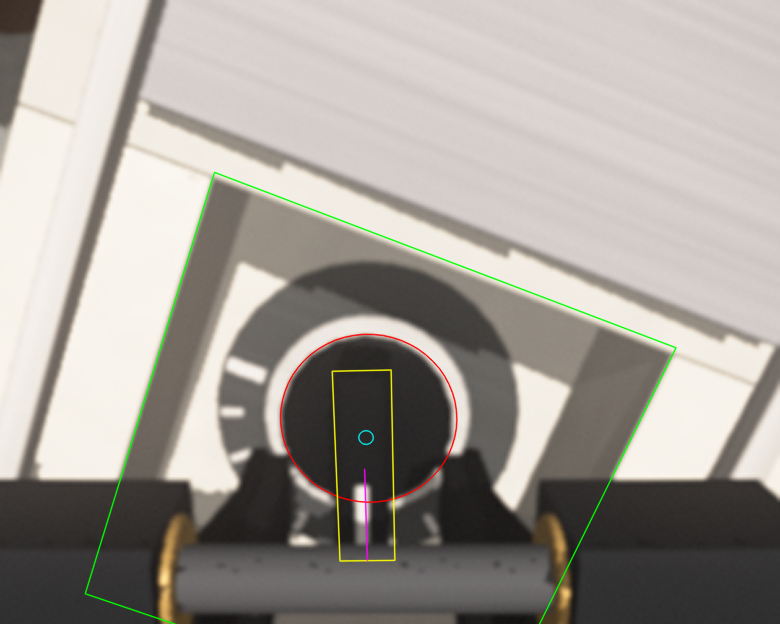

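move_arm(
  targets=[
    [0.035, 0, 0, -0.003, 0],
    [0.03, 0, 0, -0.003, 0],
    [0.01, 0, 0, 0, 0],
    [0.01, 0, 0, 0, 0],
    [0.01, 0, 0, 0, 0],
    [0.01, 0, 0, 0, 0],
    [0.01, 0, 0, 0, 0],
  ],
  squeeze=25,
)

```text
time: 27.97
tool_pos: [560.6, -75.9, 83.7]
ee_rot: [-178.4, -2.1, 112.9]
wrist_force: [-0.2, -0.1, -0.1]
width: 0.132
```

move_arm(
  targets=[
    [0.01, 0, 0, 0, 0],
    [0.0, 0, 0, 0, 0],
  ],
)

```text
time: 28.13
tool_pos: [560.8, -75.9, 83.9]
ee_rot: [-178.4, -2.1, 112.9]
wrist_force: [-0.3, -0.5, -0.2]
width: 0.094
```

The fingers close on nothing here too. Comparing the fingertips in the wrist view (inner gap 58 px for 35 mm, so a depth of about 174 mm) with the TCP's depth of 210 mm shows that the real fingertips end about 33 mm short of the stated TCP. That also explains the bar: contact with its top (161) came at a TCP z of 128. So I must go about 33 mm lower than the nominal numbers. Opening and descending carefully.

move_arm(
  targets=[
    [0.035, 0, 0, 0, 0],
    [0.035, 0, 0, 0, 0],
    [0.035, 0, 0, 0, 0],
    [0.035, 0, 0, 0, 0],
    [0.035, 0, 0, 0, 0],
    [0.035, 0, 0, 0, 0],
    [0.035, 0, 0, 0, 0],
  ],
)

```text
time: 28.72
tool_pos: [560.8, -75.8, 84.0]
ee_rot: [-178.4, -2.1, 112.9]
wrist_force: [0.4, -0.0, -0.1]
width: 0.39
```

Run:
```python
from g import *
s=shot('wrist','pics/w23.png'); p=s['tool_pos'];print(p,s['time'],s['width'],s['wrist_force'])
T=R.from_euler('xyz',s['ee_rot'],degrees=True)
w=s['width']*87/2
cv=[]
for dzz,col in((0,(0,0,255)),(-33,(0,255,0))):
    for sg in(-1,1):
        q=np.array([[9.5,sg*w,dzz],[-9.5,sg*w,dzz],[-9.5,sg*(w+15),dzz],[9.5,sg*(w+15),dzz],[9.5,sg*w,dzz]])
        cv.append((T.apply(q)+p,col))
overlay('pics/w23.png','pics/w23b.png',cv,(160,400,170,330),3.2)
```

```text
[560.79997311 -75.84887448  83.98901673] 28.7167 0.3897045290253541 [ 0.4462884  -0.00389339 -0.14777007]
```

View pics/w23b.png

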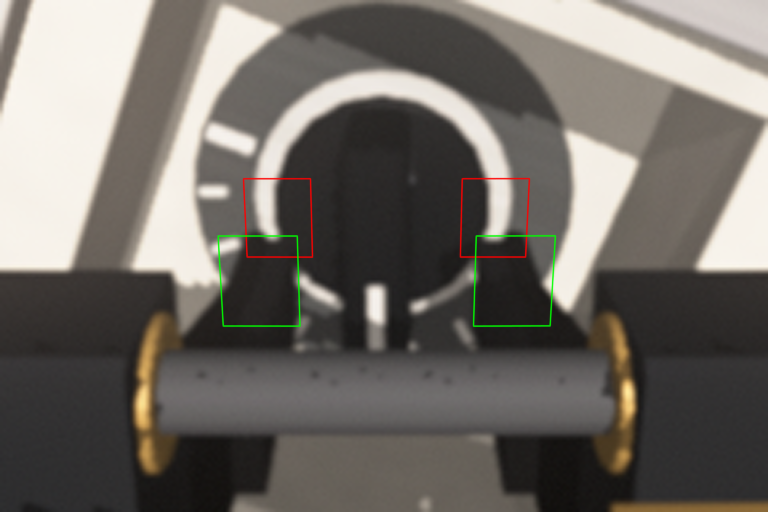

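move_arm(
  targets=[
    [0.035, -0.001, -0.0005, -0.004, 0],
    [0.035, -0.001, -0.0005, -0.005, 0],
    [0.035, 0, 0, -0.004, 0],
    [0.035, 0, 0, -0.003, 0],
    [0.035, 0, 0, 0, 0],
  ],
)

```text
time: 29.18
tool_pos: [558.3, -76.9, 66.0]
ee_rot: [-178.4, -2.1, 112.9]
wrist_force: [-0.5, -0.2, -0.3]
width: 0.405
```

move_arm(
  targets=[
    [0.01, 0, 0, -0.001, 0],
    [0.01, 0, 0, 0, 0],
    [0.01, 0, 0, 0, 0],
    [0.01, 0, 0, 0, 0],
    [0.01, 0, 0, 0, 0],
    [0.01, 0, 0, 0, 0],
    [0.01, 0, 0, 0, 0],
    [0.01, 0, 0, 0, 0],
  ],
  squeeze=30,
)

```text
time: 29.85
tool_pos: [558.9, -76.7, 64.6]
ee_rot: [-178.5, -2.1, 112.9]
wrist_force: [0.8, 0.1, -2.4]
width: 0.158
```

Gripped: 13.7 mm for the 14 mm bar. Turning clockwise.

move_arm(
  targets=[
    [0.01, 0, 0, 0, -0.05],
    [0.01, 0, 0, 0, -0.08],
    [0.01, 0, 0, 0, -0.1],
    [0.01, 0, 0, 0, -0.1],
    [0.01, 0, 0, 0, -0.1],
    [0.01, 0, 0, 0, -0.1],
  ],
)

```text
time: 30.35
tool_pos: [558.8, -76.1, 64.6]
ee_rot: [-178.4, -2.1, 81.5]
wrist_force: [1.0, 1.6, -3.4]
width: 0.157
```

move_arm(
  targets=[
    [0.01, 0, 0, 0, -0.08],
    [0.01, 0, 0, 0, -0.11],
    [0.01, 0, 0, 0, -0.11],
    [0.01, 0, 0, 0, -0.11],
    [0.01, 0, 0, 0, -0.11],
    [0.01, 0, 0, 0, -0.11],
    [0.01, 0, 0, 0, -0.11],
    [0.01, 0, 0, 0, -0.11],
    [0.01, 0, 0, 0, -0.11],
    [0.01, 0, 0, 0, -0.1],
    [0.01, 0, 0, 0, -0.05],
  ],
)

```text
time: 31.27
tool_pos: [559.5, -75.2, 64.6]
ee_rot: [-178.5, -2.3, 14.6]
wrist_force: [1.2, -0.4, -3.2]
width: 0.16
```

Approaching the stop: about 12° left, in smaller steps while watching the torque.

move_arm(
  targets=[
    [0.01, 0, 0, 0, -0.06],
    [0.01, 0, 0, 0, -0.06],
    [0.01, 0, 0, 0, -0.05],
    [0.01, 0, 0, 0, -0.04],
  ],
)

```text
time: 31.6
tool_pos: [559.7, -75.1, 64.7]
ee_rot: [-178.5, -2.3, 1.9]
wrist_force: [1.4, 0.2, -3.5]
width: 0.159
```

```bash
python3 -c "
from plant import r
s=r.read_state();print(s['tool_pos'],s['ee_rot'],s['wrist_torque'],s['width'])"
```

```text
[559.74631824 -75.13352914  64.65859058] [-178.51365867   -2.32216039    1.88040144] [-0.17050567 -0.19932564  0.05907385] 0.15923584724580295
```

move_arm(
  targets=[
    [0.01, 0, 0, 0, -0.05],
    [0.01, 0, 0, 0, -0.05],
  ],
)

```text
time: 31.77
tool_pos: [559.7, -75.3, 64.6]
ee_rot: [-178.6, -2.3, -4.0]
wrist_force: [0.1, -1.2, 0.0]
width: 0.172
```

```bash
python3 -c "
from plant import r
s=r.read_state();print(s['tool_pos'],s['ee_rot'],s['wrist_torque'],s['width'])"
```

```text
[559.73224146 -75.32394857  64.64395079] [-178.56763518   -2.32499453   -4.00025844] [-0.44527161  0.31665158  0.78919462] 0.17224217508836842
```

The stop is reached: torque jumped to 0.79 N m at yaw ≈ −1…−4°. Going back four clicks (80°), to yaw ≈ 82.5°.

move_arm(
  targets=[
    [0.01, 0, 0, 0, 0.06],
    [0.01, 0, 0, 0, 0.1],
    [0.01, 0, 0, 0, 0.11],
    [0.01, 0, 0, 0, 0.11],
    [0.01, 0, 0, 0, 0.11],
    [0.01, 0, 0, 0, 0.11],
    [0.01, 0, 0, 0, 0.11],
    [0.01, 0, 0, 0, 0.11],
    [0.01, 0, 0, 0, 0.11],
    [0.01, 0, 0, 0, 0.11],
    [0.01, 0, 0, 0, 0.11],
    [0.01, 0, 0, 0, 0.1],
    [0.01, 0, 0, 0, 0.08],
    [0.01, 0, 0, 0, 0.03],
    [0.01, 0, 0, 0, 0],
  ],
)

```text
time: 33.02
tool_pos: [559.0, -76.0, 64.7]
ee_rot: [-178.7, -2.3, 77.7]
wrist_force: [1.2, -0.3, -1.7]
width: 0.16
```

move_arm(
  targets=[
    [0.01, 0, 0, 0, 0.05],
    [0.01, 0, 0, 0, 0.03],
    [0.01, 0, 0, 0, 0],
  ],
)

```text
time: 33.27
tool_pos: [559.0, -76.2, 64.7]
ee_rot: [-178.7, -2.3, 82.2]
wrist_force: [1.4, 0.1, -2.9]
width: 0.153
```

Yaw is 82.2°, within 0.3° of the detent. Releasing, rising and checking.

move_arm(
  targets=[
    [0.035, 0, 0, 0, 0],
    [0.035, 0, 0, 0, 0],
    [0.035, 0, 0, 0, 0],
    [0.035, 0, 0, 0, 0],
    [0.035, 0, 0, 0, 0],
    [0.035, 0, 0, 0.005, 0],
    [0.035, 0, 0, 0.015, 0],
    [0.035, 0, 0, 0.025, 0],
    [0.035, 0, 0.01, 0.03, 0],
    [0.035, 0, 0.012, 0.03, 0],
    [0.035, 0, 0, 0.01, 0],
    [0.035, 0, 0, 0, 0],
  ],
)

```text
time: 34.27
tool_pos: [556.2, -54.9, 185.7]
ee_rot: [-178.5, -2.2, 81.6]
wrist_force: [0.5, 0.3, 0.8]
width: 0.401
```

```bash
python3 dl.py w24 80 -1 -1.5
```

```text
[556.15151189 -54.91144971 185.67408101] [-178.48399857   -2.22600185   81.56208019] 34.2667 0.40113229176381643 [0.50326381 0.31846538 0.83388292] [-31.9  13.7  40.7  94.7 -11.5  76.6   2.6]
```

View pics/w24b.png

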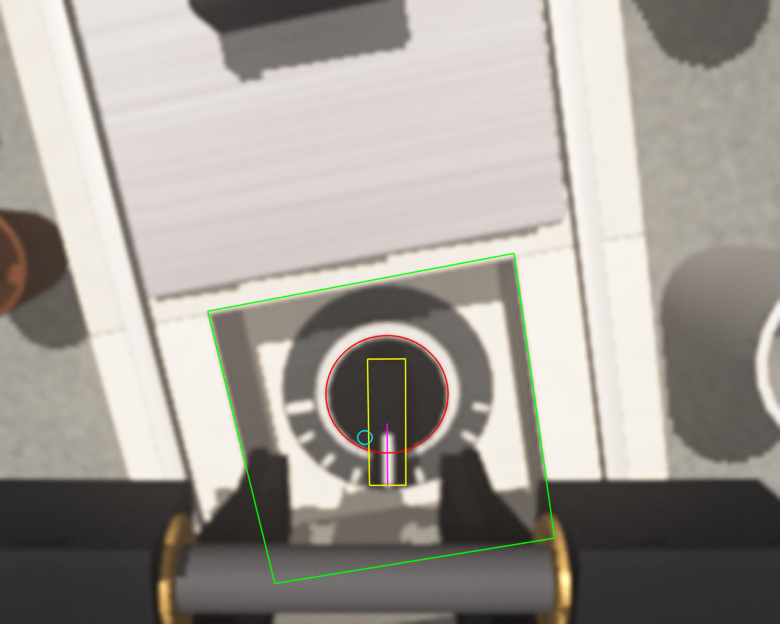

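The dial is exactly on 80°: the drawn model coincides with the pointer, and four marks including the long one (0/20/40/60°) lie on the clockwise side. Now gripping the hatch handle end to end, at the corrected height.

move_arm(
  targets=[
    [0.06, 0, 0.01, 0, 0.05],
    [0.087, 0, 0.02, 0, 0.06],
    [0.087, 0, 0.025, 0, 0.05],
    [0.087, 0, 0.025, 0, 0.02],
    [0.087, 0, 0.02, 0, 0],
    [0.087, 0, 0.012, 0, 0],
    [0.087, 0, 0.004, 0, 0],
    [0.087, 0, 0, 0, 0],
    [0.087, 0, 0, 0, 0],
  ],
)

```text
time: 35.07
tool_pos: [550.2, 67.4, 174.9]
ee_rot: [-177.7, -2.0, 92.7]
wrist_force: [-0.4, -0.9, -0.4]
width: 0.964
```

```bash
cat > tip.py <<'E'
import sys
from g import *
n=sys.argv[1];y0=float(sys.argv[2])
s=shot('wrist',f'pics/{n}.png'); p=s['tool_pos'];T=R.from_euler('xyz',s['ee_rot'],degrees=True)
tip=p+T.apply([0,0,-33]);print('tcp',p.round(1),s['ee_rot'].round(1),'tip',tip.round(1),s['time'],s['width'],s['wrist_force'].round(1))
print('handle',dz([[0,y0+20,26]],DC+[-1,-1.5,0]))
w=s['width']*87/2
D=lambda P:dz(P,DC+[-1,-1.5,0])
cv=[]
for z,c in((7,(0,0,255)),(41,(0,255,255))): cv.append((D([[-30,y0+13,z],[30,y0+13,z],[30,y0+27,z],[-30,y0+27,z],[-30,y0+13,z]]),c))
cv.append((D([[-73,y0-65,7],[73,y0-65,7],[73,y0+65,7],[-73,y0+65,7],[-73,y0-65,7]]),(255,0,0)))
for sg in(-1,1):
    q=np.array([[9.5,sg*w,-33],[-9.5,sg*w,-33],[-9.5,sg*(w+15),-33],[9.5,sg*(w+15),-33],[9.5,sg*w,-33]]); cv.append((T.apply(q)+p,(0,255,0)))
overlay(f'pics/{n}.png',f'pics/{n}b.png',cv,(100,460,70,340),2.2)
E
python3 tip.py w25 0
```

```text
tcp [550.2  67.4 174.9] [-177.7   -2.    92.7] tip [551.6  66.2 207.9] 35.0667 0.963718670622244 [-0.4 -0.9 -0.4]
handle [[553.11428977  74.68037831 146.        ]]
```

View pics/w25b.png

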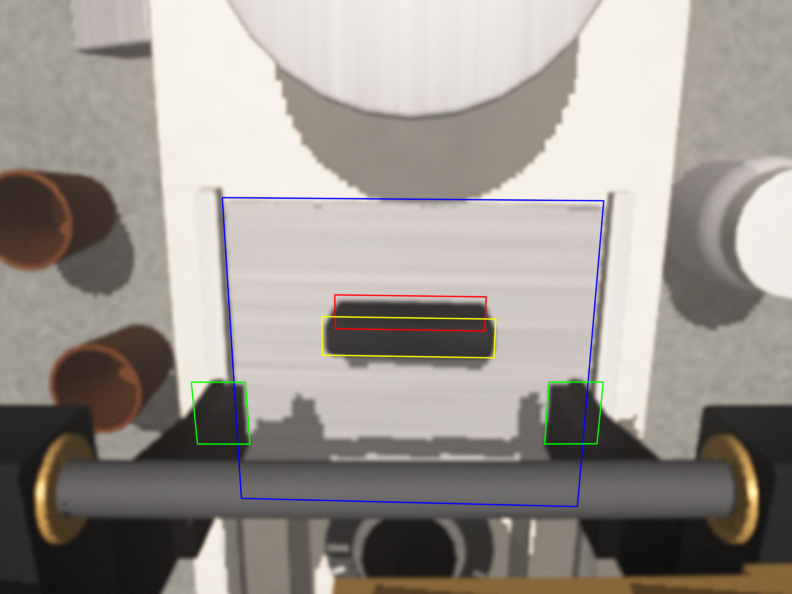

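move_arm(
  targets=[
    [0.087, 0.001, 0.003, -0.005, 0],
    [0.087, 0.001, 0.003, -0.012, 0],
    [0.087, 0, 0.001, -0.015, 0],
    [0.087, 0, 0, -0.015, 0],
    [0.087, 0, 0, -0.008, 0],
    [0.087, 0, 0, -0.002, 0],
    [0.087, 0, 0, 0, 0],
  ],
)

```text
time: 35.7
tool_pos: [552.6, 68.8, 112.2]
ee_rot: [-177.8, -1.9, 92.2]
wrist_force: [0.2, 0.2, -0.0]
width: 1.002
```

move_arm(
  targets=[
    [0.087, 0, 0.003, -0.002, 0],
    [0.08, 0, 0.002, -0.001, 0],
    [0.06, 0, 0, 0, 0],
    [0.05, 0, 0, 0, 0],
    [0.05, 0, 0, 0, 0],
    [0.05, 0, 0, 0, 0],
    [0.05, 0, 0, 0, 0],
  ],
  squeeze=20,
)

```text
time: 36.28
tool_pos: [552.2, 74.2, 110.9]
ee_rot: [-177.7, -2.0, 92.2]
wrist_force: [-1.1, -0.9, -1.2]
width: 0.687
```

Gripped at 59.8 mm on the 60 mm bar. Sliding it shut.

move_arm(
  targets=[
    [0.05, 0, -0.005, 0, 0],
    [0.05, 0.0005, -0.01, 0, 0],
    [0.05, 0.0005, -0.012, 0, 0],
    [0.05, 0.0005, -0.012, 0, 0],
    [0.05, 0.0005, -0.012, 0, 0],
    [0.05, 0.0005, -0.012, 0, 0],
    [0.05, 0.0005, -0.012, 0, 0],
    [0.05, 0.0005, -0.012, 0, 0],
    [0.05, 0.0005, -0.01, 0, 0],
    [0.05, 0.0005, -0.008, 0, 0],
    [0.05, 0, 0, 0, 0],
  ],
)

```text
time: 37.2
tool_pos: [557.0, -44.2, 110.8]
ee_rot: [-177.9, -2.0, 92.0]
wrist_force: [3.1, 0.2, -3.3]
width: 0.687
```

move_arm(
  targets=[
    [0.05, 0, -0.004, 0, 0],
    [0.05, 0, -0.005, 0, 0],
    [0.05, 0, -0.004, 0, 0],
    [0.05, 0, -0.003, 0, 0],
  ],
)

```text
time: 37.53
tool_pos: [557.5, -55.7, 110.8]
ee_rot: [-177.9, -2.4, 92.3]
wrist_force: [-0.1, 17.2, 0.4]
width: 0.69
```

Shut against its stop (17 N). Relaxing, releasing, rising.

move_arm(
  targets=[
    [0.05, 0, -0.003, 0, 0],
    [0.05, 0, 0, 0, 0],
    [0.07, 0, 0, 0, 0],
    [0.087, 0, 0, 0, 0],
    [0.087, 0, 0, 0, 0],
    [0.087, 0, 0, 0, 0],
    [0.087, 0, 0, 0, 0],
    [0.087, 0, 0, 0.01, 0],
    [0.087, 0, 0, 0.02, 0],
    [0.087, 0, 0, 0.035, 0],
    [0.087, 0, 0, 0.04, 0],
    [0.087, 0, 0, 0.02, 0],
    [0.087, 0, 0, 0, 0],
    [0.087, 0, 0, 0, 0],
  ],
)

```text
time: 38.7
tool_pos: [554.8, -59.1, 245.6]
ee_rot: [-177.8, -2.5, 92.2]
wrist_force: [0.4, 0.1, -0.2]
width: 0.999
```

```bash
python3 tip.py w26 -130
python3 - <<'E'
from g import *
shot('side','pics/s26.png');shot('scene','pics/c26.png')
overlay('pics/s26.png','pics/s26b.png',[(circ([597.4,-362.4,54],66),(255,0,255))],(190,390,150,390),2.5)
overlay('pics/c26.png','pics/c26b.png',[],(150,400,150,320),3.1)
E
```

```text
tcp [554.8 -59.1 245.6] [-177.8   -2.5   92.2] tip [556.1 -60.4 278.5] 38.7 0.9991261056027254 [ 0.4  0.1 -0.2]
handle [[558.87140629 -55.1920807  146.        ]]
```

View pics/w26b.png

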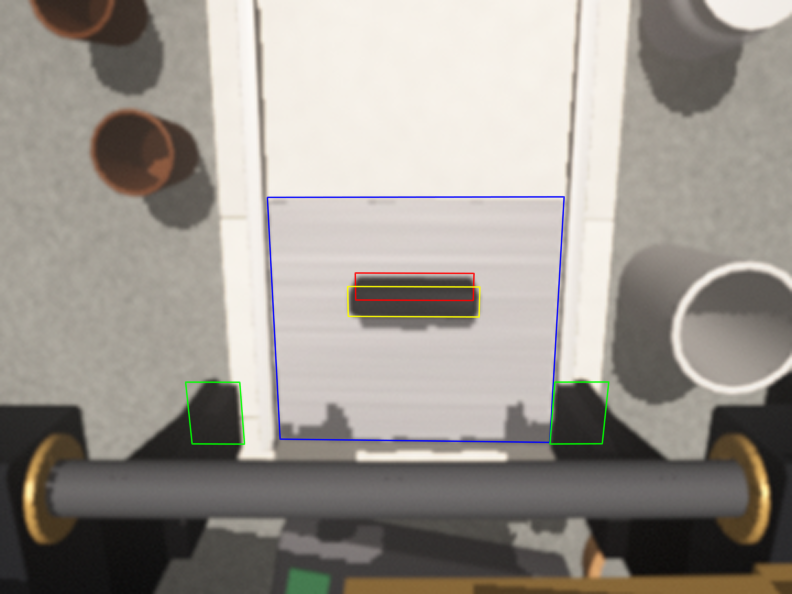

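View pics/s26b.png

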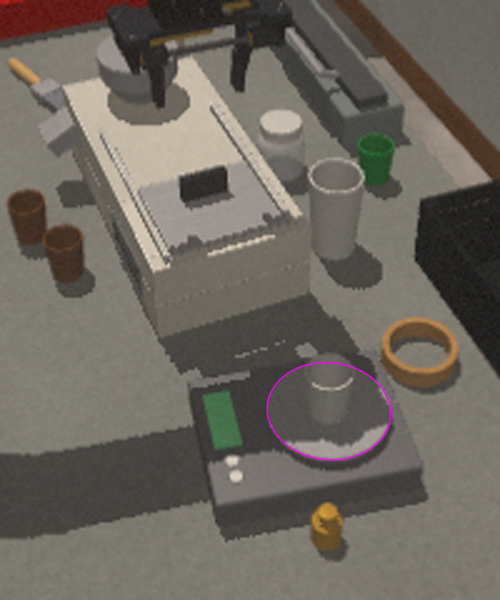

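View pics/c26b.png

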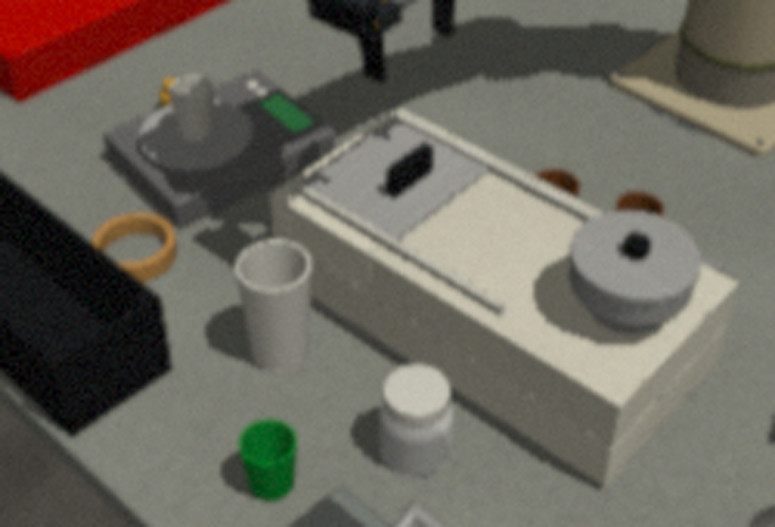

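The hatch is shut, the cup stands upright in mid-pan, and the other things are where they were. The gripper is clear, so I'm handing in.

```bash
python3 -c "
from plant import r
print(r.finish_job())"
```

```text
the job is handed in; nothing more can be done
None
```

The job is done in the order asked and was handed in at about 39 s of the 72 s.

- **Cup:** it stands upright on the pan, within about 3 mm of the pan's centre in the wrist and side views.
- **Hatch open:** I pushed it open to its stop (24 N at the stop).
- **Dial:** I turned it clockwise until it hit its stop (torque rose to 0.79 N m), then back 80°, which is four clicks. The wrist picture after release shows the pointer on the 80° mark.
- **Hatch shut:** I slid it back to its stop (17 N). The last picture shows the plate over the well in its starting place, to within about 1–2 mm.
- **Other things:** the weight, jar, beaker and tape look unmoved, as do the green and brown cups. The last views cut off the brush and did not show the spray bottle.

**What disagreed:**
- **Fingertips:** they really end about 33 mm short of the stated TCP. My first three tries on the hatch handle therefore went in too high and closed on nothing, and one press on top of the handle reached about 14 N. The wrist image confirmed the offset, and I allowed for it from the dial grip on.
- **Cup grip:** for the same reason the cup was held only near its rim. It stayed in the grip and landed upright.
- **Dial start:** the dial began about midway between two clicks, at about 111°.

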